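# Make up a gun kit and a fixing kit, then cross-stack the totes

### The job

Make up two kits from the stock standing on the bench: the gas nozzle and the contact tip go into the deep tote, the longer bolt and the nut go into the shallow tote; leave the shorter bolt standing where it is. When both kits are complete, stack the shallow tote on the deep one with its contents, turned end for end so that its scooped end is over the deep tote's plain end: it then sits level on the ledges inside the deep tote's rim instead of nesting down onto the nozzle. Leave everything released and at rest, with the deep tote standing on the bench.

Things in the scene. Friction and masses are not known exactly. Their poses are not given: they have to be found in the camera images.
- nozzle_mid (a point): Gas nozzle: plain copper tube standing upright, 27 mm outside diameter, 58 mm tall. Point: its centre, 29 mm above its foot.
- tip_mid (a point): Contact tip: small copper pin with a tapered top standing upright, 10 mm diameter, 28 mm tall. Point: its centre, 14 mm above its foot.
- long_bolt_mid (a point): Longer bolt: bright steel hex bolt standing on its head, 59 mm tall; shank 12 mm diameter, head 19 mm across the flats and 8 mm thick. Point: its centre, 29.5 mm above the underside of the head.
- short_bolt_mid (a point): Shorter bolt: darker, thinner hex bolt standing on its head, 39 mm tall; shank 10 mm diameter, head 16 mm across. Not part of either kit; it stays where it is. Point: its centre, 19.5 mm above the underside of the head.
- nut_mid (a point): Nut: bright hex nut lying flat, 19 mm across the flats (along its own x), 21 mm across the corners (along its own y), 10 mm high. Point: its centre, 5 mm above its underside.
- deep_mid (a point): Deep tote: open grey plastic tote, 150 mm long (own x), 64 wide (own y) over the rim, 74 high, floor 3 thick, 0.3 kg. Point: on its centre line, 37 mm above its underside. Own +x points from the scooped end (gap in the rim, a column in each corner) to the plain end (one column mid-end). The walls taper: inside 40 mm wide at the floor, 58 at the rim; 99 mm long between the columns at the floor.
- deep_scoop (a point): Middle of the deep tote's scooped end, at rim height. The columns end in flat ledges 8 mm below the rim (66 mm above its underside). A tote set in turned end for end stands on the three ledges, its foot inside the rim with about 3 mm play all round; facing the same way, notches in its foot pass the ledges and it nests deeper.
- shallow_mid (a point): Shallow tote: as the deep one in length, width, ends and columns, but 50 mm high, 0.2 kg; foot 137 x 51 mm, inside 46 mm wide at the floor. Point: on its centre line, 25 mm above its underside. Own +x points from scooped to plain end; at the start it faces about the same way as the deep tote. Seated on the deep tote's ledges its underside is 66 mm above the bench.
- shallow_scoop (a point): Middle of the shallow tote's scooped end, at rim height. The top 16 mm of the outside of either tote is an upright band, 64 mm across the width: lift the tote by this band at mid length. Contents stay put if it is carried level; the walls' inside is 3 mm or less from the outside.

How it is judged (in metres and radians):
On the way, in this order (a step that is already met when the one before it is completed fails the run):
1. both kits are complete in their totes, the totes still standing side by side on the bench (x of nozzle_mid in the frame of deep_mid between -0.065 and 0.065 m and y of nozzle_mid in the frame of deep_mid between -0.03 and 0.03 m and z of each of nozzle_mid, tip_mid in the frame of deep_mid below 0.012 m and x of tip_mid in the frame of deep_mid between -0.065 and 0.065 m and y of tip_mid in the frame of deep_mid between -0.03 and 0.03 m and x of long_bolt_mid in the frame of shallow_mid between -0.065 and 0.065 m and y of long_bolt_mid in the frame of shallow_mid between -0.03 and 0.03 m and z of each of long_bolt_mid, nut_mid in the frame of shallow_mid below 0.02 m and x of nut_mid in the frame of shallow_mid between -0.065 and 0.065 m and y of nut_mid in the frame of shallow_mid between -0.03 and 0.03 m and height (world z) of shallow_mid below 0.029 m and height (world z) of deep_mid below 0.041 m), for 0.2 s.
2. the shallow tote, turned end for end, sits on the ledges of the deep tote (horizontal distance between shallow_mid and deep_mid below 0.007 m and z of shallow_mid in the frame of deep_mid between 0.05 and 0.058 m and x of shallow_scoop in the frame of deep_mid above 0.06 m and angle between the x axis of shallow_mid and the x axis of deep_mid, either way round below 0.09 rad and angle between shallow_mid's own z axis and vertical below 0.05 rad and angle between deep_mid's own z axis and vertical below 0.04 rad and height (world z) of deep_mid below 0.041 m), for 0.2 s.
At the end, for the whole second after the job is handed in: Nozzle and tip in the deep tote, longer bolt and nut in the shallow one; deep tote flat on the bench, shallow tote on its ledges, scooped end over plain end: centres within 7 mm, axes 0.09 rad, height 4 mm, tilt 0.05 rad; all at rest; shorter bolt within 20 mm of its place (all of step 2 and x of nozzle_mid in the frame of deep_mid between -0.065 and 0.065 m and y of nozzle_mid in the frame of deep_mid between -0.03 and 0.03 m and z of each of nozzle_mid, tip_mid in the frame of deep_mid below 0.012 m and x of tip_mid in the frame of deep_mid between -0.065 and 0.065 m and y of tip_mid in the frame of deep_mid between -0.03 and 0.03 m and x of long_bolt_mid in the frame of shallow_mid between -0.065 and 0.065 m and y of long_bolt_mid in the frame of shallow_mid between -0.03 and 0.03 m and z of each of long_bolt_mid, nut_mid in the frame of shallow_mid below 0.02 m and x of nut_mid in the frame of shallow_mid between -0.065 and 0.065 m and y of nut_mid in the frame of shallow_mid between -0.03 and 0.03 m and linear speed of each of deep_tote, shallow_tote, nozzle, tip, long_bolt, nut below 0.02 m/s and distance of short_bolt_mid from where it was at the start of the episode below 0.02 m); the robot touches nothing.
It fails at once if the shorter bolt is knocked over or moved from its place (distance of short_bolt_mid from where it was at the start of the episode above 0.02 m or angle between short_bolt_mid's own z axis and vertical above 0.5 rad).
It also fails if it takes over 125 s, if anything falls off the work surface, if the arm or the gripper's body presses on something with over 40 N, if the wrist force passes 120 N, or if a joint passes its speed limit or range.

### The arm

A 7-joint arm with a two-finger parallel gripper is mounted at the origin on a cart in front of the work surface, level with it; the furniture and walls round the work are solid. World frame = base frame: x ahead of the robot, y to its left, z up, the work surface at z = 0. Lengths are in mm, angles in rad, forces in N, time in s.
With the tool pointing down it reaches from about 400 to 875 mm from the base axis. Payload 4.4 kg.
Tool frame: the origin (TCP) lies at the very end of the fingers, on their centre line; the grasp point (between the pads) lies 19 mm behind it; y points along the fingers, x is the direction in which the jaws open and shut, and the axes are right-handed (so a half turn about y gives the same grasp; the last joint's range is limited). The gripper opens to 85 mm and grips with 20 to 120 N. Pads are 22 mm wide; open, the fingers measure 114 mm over their backs; the gripper's body (76 mm by 85 mm) begins 54 mm behind the grasp point. The pads swing forward as they close: fully open they stand 13 mm farther back than shut.
Start: joints at [1.061, 0.628, 0.038, 1.517, -0.027, 0.996, -0.02], TCP at [279.122, -587.034, 231.313] pointing down, gripper open.
Joint ranges: [-3.06, 3.06], [-0.37, 2.12], [-1.25, 1.32], [0.18, 2.47], [-1.1, 4.24], [0.23, 1.98], [-2.94, 2.94]. Speed limits (rad/s): [2.57, 2.57, 3.14, 3.14, 3.14, 3.14, 3.14].

### API

Orientations are given as [roll, pitch, yaw] about the fixed x, y, z axes, in that order (R = Rz(yaw) Ry(pitch) Rx(roll)).
In Python, from cell import ctrl, get_image, nets gives the robot as it stands. The module is installed in compiled form; this text tells all that it offers.
- The arm moves only by the tool step_arm, never from a script. Its argument "moves" is text: rows parted by semicolons, each of 7 numbers parted by spaces: the shift along the tool's x, y, z normalised to -1 to 1, where 1 is 0.05 m, then the turn, a rotation vector about the tool's x, y, z normalised to -1 to 1, where 1 is 0.12 rad, then the opening, from 0 (shut) to 1 (fully open). A call has 1 to 20 rows; each row shifts and turns the commanded pose from where the row before left it, along the tool's axes as they then stand; what a row does not reach is not made up. A row lasts 1/10 s, in which the tool goes at most 50 mm and 8.59 degrees, less where a joint would pass 70% of its speed; a pose out of reach is approached as far as the arm can. A call with a number of a shift or a turn outside -1 to 1 is refused whole. A call with a gripper value outside its range is refused whole. The fingers move at their own pace and stop on an object; the grip force is fixed at half the most. Time passes only in rows, so rows that do not move let the fingers close. It gives the time, the measured TCP pose, the force and the opening at its end, in the units of the state.
- ctrl.read_state(): the state, without advancing time (a new reading comes with each control period).
- get_image(name): name is "scene" or "top"; returns a dict with "color" (400x640x3 uint8, blue, green, red), "vertical_fov" (degrees; the focal length in pixels is half the picture's height over the tangent of half this angle, whatever the lens; pixels are square), "cx", "cy" (the principal point, pixels), "R" (3x3) and "t" (3): a world point X has camera coordinates R X + t. Camera axes: x right, y down, z forward; pixel columns grow to the right and rows downward; lengths in mm; the calibration is good to about 2 mm. A picture is of the moment at which its call begins. There is no depth.
- ctrl.finish_job(): hands the job in, once; it reports no verdict.
Trained networks look in a picture, given as the dict that the camera call returned (one of the last four; its "shot" number tells which), for a name from the list of things; names that differ only in an ending like _2 or _b are one class to them, and where a whole thing is asked for, a point or a joint stands for the part that bears it (a point fixed in the world has none). Each returns a list of dicts, best first, with "conf" (0 to 1); they miss things now and then, are a little off and sometimes report something else, mostly with a low value. They report only what shows in the picture. A call takes as long as a camera call.
- nets.find_in(picture, target): "position" ([x, y, z] in mm, in world coordinates, good to about 4 mm: the middle of the surface that is visible of it).
- nets.cut_out(picture, target): "pixels" (400x640 bool, what is visible of it).
- nets.place_of(picture, target): "position" ([x, y, z] in mm, in world coordinates, good to about 4 mm: a listed point, or the origin of a listed thing).
The state is a dict: "clock": time; "qpos": joint angles; "qd": joint speeds; "tau": joint torques, N m; "eef_pos": TCP position; "tool_rot": TCP orientation; "force": force on the tool from outside, world axes, zero at the start; "torque": the same for the moment, N m; "width": finger opening in mm.
Only numpy, scipy, OpenCV 4.12 (cv2) and the standard library are available. Lean on these libraries where they do the work, as an engineer would, in place of code of your own. Each camera call takes 0.05 s, during which the arm holds its last target.

## Working session

There is one attempt and no reset: what is moved stays moved. The work goes in short steps, Python scripts to look and compute and a tool call to move; the robot and the scene stay as the last step left them, time stands still between calls to the robot, and variables do not carry over. Pictures are saved under pics/ and viewed, and the job is handed in when it is done.

Besides the shell and the picture viewer there is one more tool, called as name(argument=value, ...), one argument or row to a line, values as JSON. step_arm: Moves the arm, as the interface text tells. Scaled input: -1 to 1 covers 0.05 m each way for a shift and 0.12 rad each way for a turn. Its arguments: {"type":"object","properties":{"moves":{"type":"string"}},"required":["moves"]}

```bash
mkdir -p pics; ls
python3 - <<'E'
from cell import ctrl,get_image,nets
import cv2
s=ctrl.read_state()
print({k:s[k] for k in('clock','eef_pos','tool_rot','width','force')})
for n in('scene','top'):
    p=get_image(n); cv2.imwrite(f'pics/{n}0.png',p['color'])
    print(n,p['vertical_fov'],p['cx'],p['cy'],p['R'],p['t'])
    for t in ['nozzle_mid','tip_mid','long_bolt_mid','short_bolt_mid','nut_mid','deep_mid','deep_scoop','shallow_mid','shallow_scoop']:
        print(t,[( [round(float(v)) for v in d['position']],round(d['conf'],2)) for d in nets.place_of(p,t)[:3]])
E
```

```text
pics
{'clock': 0.0, 'eef_pos': array([ 278.83277581, -586.44352397,  230.38765445]), 'tool_rot': array([-1.57082413,  0.0019356 , -1.12702853]), 'width': 85.5124381735928, 'force': array([ 0.2358882 ,  0.26852754, -0.06440358])}
scene 42.1502919105549 321.2670148105889 203.53755404918928 [[-0.81478449 -0.57921412  0.02524366]
 [-0.33971427  0.44168896 -0.83036443]
 [ 0.46980896 -0.68514369 -0.55664861]] [314.76272094 293.30349938 616.90866512]
nozzle_mid [([419, -58, 28], 0.83)]
tip_mid [([464, -114, 16], 0.61)]
long_bolt_mid [([469, -11, 29], 0.79)]
short_bolt_mid [([432, 25, 20], 0.66)]
nut_mid [([428, -166, 4], 0.42)]
deep_mid [([555, -218, 34], 0.63)]
deep_scoop [([561, -290, 75], 0.8)]
shallow_mid [([565, -40, 24], 0.77)]
shallow_scoop [([573, -110, 50], 0.81)]
top 56.45097673907252 308.89180982064187 198.93240832201877 [[ 0.02330063 -0.99971375 -0.00543142]
 [-0.98213656 -0.02187557 -0.18689368]
 [ 0.18672136  0.00968914 -0.98236513]] [-136.84851142  507.51288237  842.04873678]
nozzle_mid [([563, -216, 35], 0.48), ([419, -66, 27], 0.45)]
tip_mid []
long_bolt_mid [([469, -17, 28], 0.44)]
short_bolt_mid [([434, 23, 22], 0.42)]
nut_mid [([430, -168, 5], 0.41)]
deep_mid [([566, -217, 35], 0.8)]
deep_scoop [([564, -291, 70], 0.69)]
shallow_mid [([568, -38, 24], 0.64), ([431, 27, 20], 0.59), ([469, -20, 30], 0.45)]
shallow_scoop [([572, -109, 51], 0.64)]
```

View pics/scene0.png

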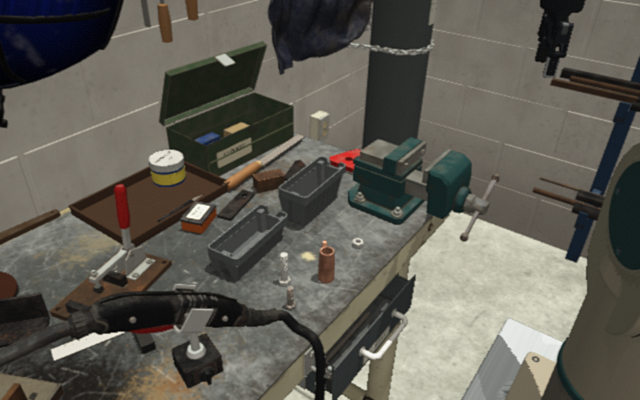

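View pics/top0.png

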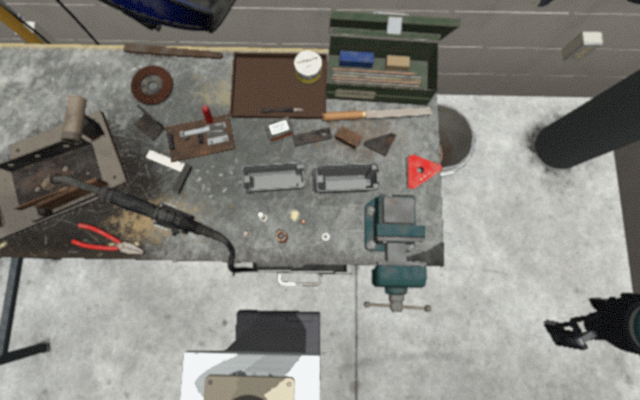

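```bash
cat > h.py <<'E'
from cell import ctrl,get_image,nets
import cv2,numpy as np
from scipy.optimize import least_squares
def f(p): return 200/np.tan(np.radians(p['vertical_fov']/2))
def proj(p,X):
    c=np.asarray(X,float)@np.array(p['R']).T+np.array(p['t'])
    return np.stack([f(p)*c[...,0]/c[...,2]+p['cx'],f(p)*c[...,1]/c[...,2]+p['cy']],-1)
def onplane(p,u,v,z):
    R=np.array(p['R']);t=np.array(p['t']);C=-R.T@t
    d=R.T@np.array([(u-p['cx'])/f(p),(v-p['cy'])/f(p),1]);return C+d*(z-C[2])/d[2]
def tri(ps,uvs,z=None):
    fun=lambda X:np.concatenate([proj(p,X if z is None else np.r_[X,z])-uv for p,uv in zip(ps,uvs)])
    r=least_squares(fun,[500,-100,20] if z is None else [500,-100]);return r.x,r.fun
def crop(p,name,x0,y0,x1,y1,k):
    im=cv2.resize(p['color'][y0:y1,x0:x1],None,fx=k,fy=k,interpolation=cv2.INTER_CUBIC);cv2.imwrite('pics/'+name+'.png',im)
E
python3 - <<'E'
from h import *
s=get_image('scene');t=get_image('top')
for o in ['nozzle_mid','tip_mid','long_bolt_mid','short_bolt_mid','nut_mid']:
    for p,n in((s,'scene'),(t,'top')):
        for d in nets.cut_out(p,o)[:3]:
            m=d['pixels'];v,u=np.nonzero(m);print(o,n,round(d['conf'],2),len(u),u.mean().round(1),v.mean().round(1),u.min(),u.max(),v.min(),v.max())
crop(s,'s1',195,140,395,320,4) if 0 else crop(s,'s1',200,145,380,315,4)
crop(t,'t1',235,150,395,250,5)
E
```

```text
nozzle_mid scene 0.68 554 326.5 265.1 318 334 246 283
nozzle_mid top 0.55 53 280.8 237.5 276 286 231 242
long_bolt_mid scene 0.57 280 283.9 270.2 278 290 252 285
long_bolt_mid top 0.37 19 323.7 236.9 322 326 234 239
short_bolt_mid scene 0.52 197 289.8 299.0 285 295 287 309
```

```bash
sleep 0
```

```text
(no output)
```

View pics/s1.png

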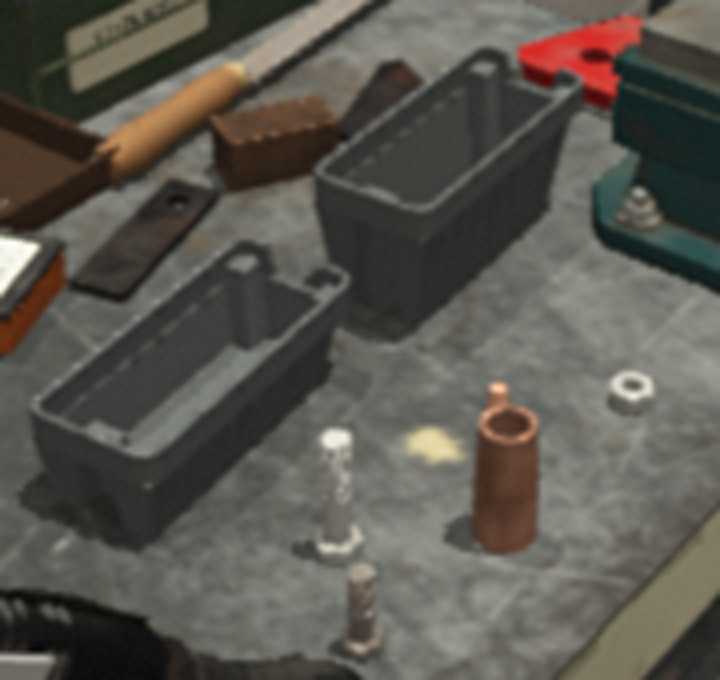

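View pics/t1.png

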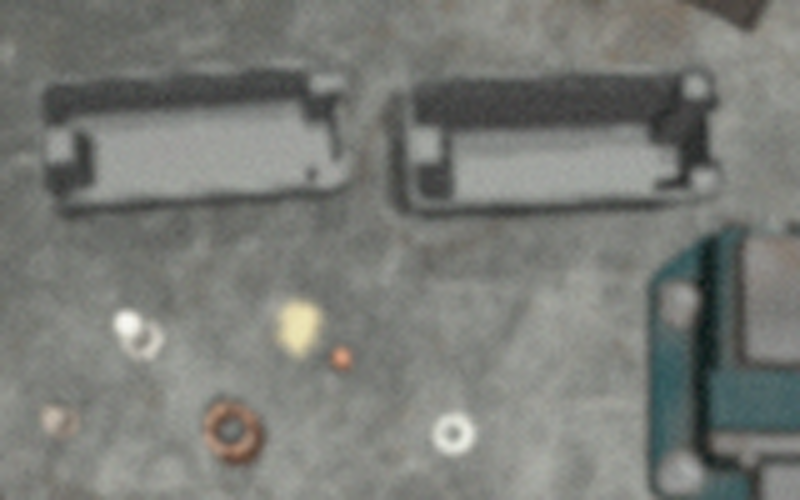

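```bash
cat >> h.py <<'E'
def S(u,v,x0=200,y0=145,k=4): return np.array([x0+(u+.5)/k-.5,y0+(v+.5)/k-.5])
def T(u,v,x0=235,y0=150,k=5): return S(u,v,x0,y0,k)
def rect(x,y,yaw,L,W,z):
    c,s=np.cos(yaw),np.sin(yaw)
    return np.array([[x+c*a*L/2-s*b*W/2,y+s*a*L/2+c*b*W/2,z] for a,b in((1,1),(1,-1),(-1,-1),(-1,1))])
E
cat > a.py <<'E'
from h import *
s=get_image('scene');t=get_image('top')
for n,a,b,z in [('noz',S(508,425),T(233,432),58),('tip',S(498,385),T(341,355),28),('long',S(336,437),T(127,322),59),('short',S(362,571),T(50,416),39),('nut',S(632,386),T(454,434),10)]:
    print(n,onplane(s,*a,z).round(1),onplane(t,*b,z).round(1))
# totes: fit to corners
W=150
def fit(cs,ct,z):
    def fun(q):
        r=rect(q[0],q[1],q[2],150,64,z); return np.r_[(proj(s,r)-cs).ravel(),(proj(t,r)-ct).ravel()]
    r=least_squares(fun,[565,-40,1.5]);print(r.x,r.fun.round(1));
    for p,c in((s,cs),(t,ct)):
        print([onplane(p,*u,z)[:2].round(0).tolist() for u in c])
    return r.x
# order: plain end(+y): (+,+)->-x side near robot ; yaw~pi/2: +a -> +y, +b -> -x
sh=fit(np.array([S(138,462),S(32,405),S(243,240),S(352,278)]),np.array([T(57,208),T(45,85),T(340,68),T(350,192)]),50)
de=fit(np.array([S(426,214),S(315,174),S(485,47),S(585,82)]),np.array([T(412,210),T(412,76),T(712,68),T(718,192)]),74)
for p,n,(F,k,x0,y0) in((s,'s2',(S,4,200,145)),(t,'t2',(T,5,235,150))):
    im=p['color'][y0:y0+(170 if k==4 else 100),x0:x0+(180 if k==4 else 160)]
    im=cv2.resize(im,None,fx=k,fy=k,interpolation=cv2.INTER_CUBIC)
    for q,z,fz in((sh,50,(137,51)),(de,74,(137,45))):
        for r in(rect(*q,150,64,z),rect(*q,*fz,0)):
            uv=((proj(p,r)-[x0,y0]+.5)*k-.5)
            cv2.polylines(im,[uv.round().astype(int)],True,(0,255,0) if r[0,2] else (0,0,255),1)
    cv2.imwrite(f'pics/{n}.png',im)
E
python3 a.py
```

```text
noz [421. -61.  58.] [419.7 -63.3  58. ]
tip [ 460.5 -111.6   28. ] [ 460.6 -111.6   28. ]
long [469.9 -13.1  59. ] [469.9 -11.8  59. ]
short [428.1  23.8  39. ] [427.   25.4  39. ]
nut [ 425.4 -166.4   10. ] [ 425.4 -167.4   10. ]
[563.61624914 -37.93803195   1.65041512] [ 2.7 -0.2 -2.1  0.3  0.5 -1.7  2.5 -0.3 -3.6 -0.2 -1.8 -1.4  0.9 -1.4
  0.4 -0.5]
[[529.0, 37.0], [587.0, 37.0], [598.0, -105.0], [541.0, -112.0]]
[[525.0, 26.0], [586.0, 35.0], [598.0, -108.0], [536.0, -114.0]]
[ 559.30512613 -214.53588974    1.63674735] [-0.1  0.7 -1.8 -0.  -1.  -0.9  1.6 -0.9 -0.9  0.3 -2.2  0.5  1.4 -0.6
  2.4  1.1]
[[524.0, -144.0], [584.0, -140.0], [592.0, -285.0], [533.0, -286.0]]
[[523.0, -144.0], [588.0, -143.0], [595.0, -284.0], [535.0, -286.0]]
```

View pics/s2.png

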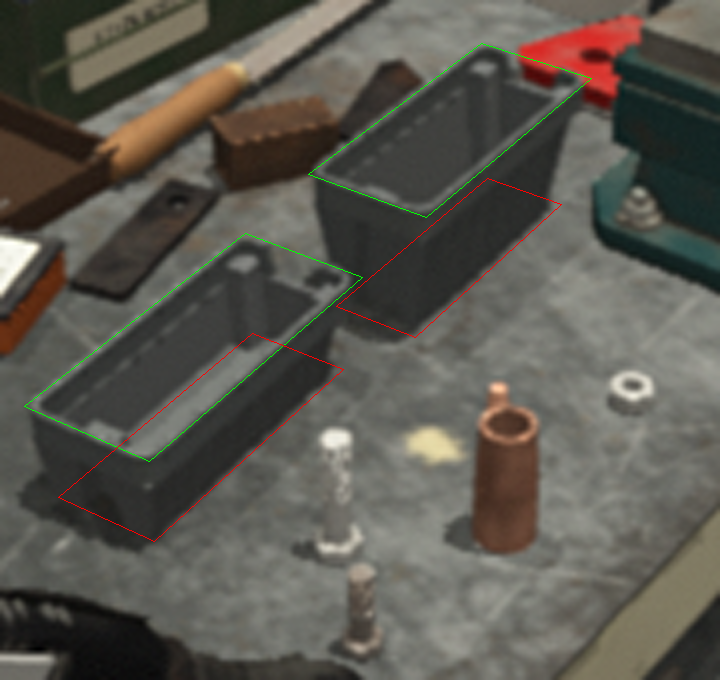

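View pics/t2.png

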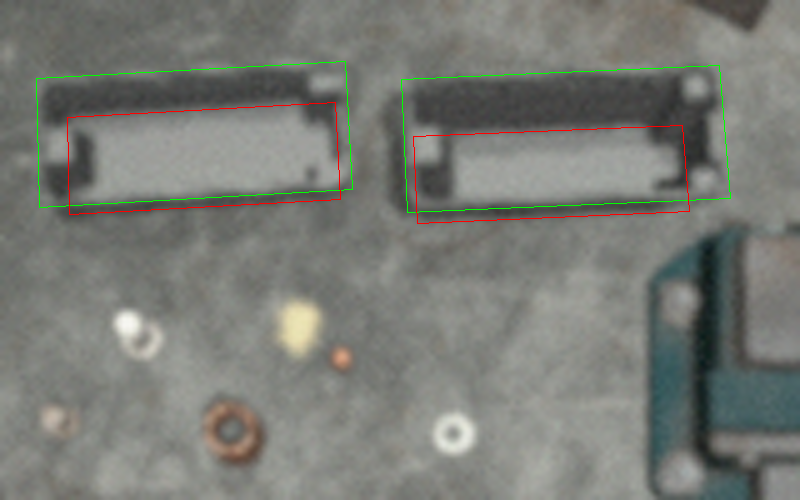

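```bash
cat >> h.py <<'E'
from scipy.spatial.transform import Rotation as Ro
def go(x,y,z,yaw=None,n=None):
    s=ctrl.read_state();R=Ro.from_euler('xyz',s['tool_rot'])
    d=R.inv().apply(np.array([x,y,z])-s['eef_pos'])/50
    yaw=s['tool_rot'][2] if yaw is None else yaw
    w=(R.inv()*Ro.from_euler('xyz',[-np.pi/2,0,yaw])).as_rotvec()/.12
    print('pos',s['eef_pos'].round(1),'rot',s['tool_rot'].round(3),'w',round(s['width'],1),'t',s['clock'],'F',s['force'].round(1))
    print('shift units',d.round(3),'turn units',w.round(3))
E
python3 -c "
from h import *
go(420.3,-62.2,260,-1.495)"
```

```text
pos [ 279.1 -587.   231.3] rot [-1.571  0.    -1.127] w 85.5 t 1.7 F [ 0.  -0.3  0.5]
shift units [-8.268 -0.574  7.057] turn units [-0.     3.066 -0.   ]
```

step_arm(
  moves="0 -0.2 0 0 0.6 0 1;0 -0.4 0 0 0.8 0 1;0 -0.2 0 0 0.8 0 1;0 0 0 0 0.6 0 1;0 0 0 0 0.26 0 1;0 0 0 0 0 0 1",
)

```text
clock: 2.3
eef_pos: [279.1, -586.8, 271.1]
tool_rot: [-1.571, 0.0, -1.494]
force: [-0.8, -1.5, 0.4]
width: 85.2
```

```bash
python3 -c "
from h import *
go(420.3,-62.2,260,-1.495)"
```

```text
pos [ 279.1 -586.8  271.1] rot [-1.571  0.    -1.494] w 85.2 t 2.3 F [-0.8 -1.5  0.4]
shift units [-10.242   0.225   3.624] turn units [ 0.002  0.012 -0.004]
```

step_arm(
  moves="-0.4 0 0.2 0 0 0 1;-0.8 0 0.3 0 0 0 1;-0.8 0 0.3 0 0 0 1;-0.8 0 0.3 0 0 0 1;-0.8 0 0.3 0 0 0 1;-0.8 0 0.3 0 0 0 1;-0.8 0 0.3 0 0 0 1;-0.8 0 0.3 0 0 0 1;-0.8 0 0.3 0 0 0 1;-0.8 0 0.3 0 0 0 1;-0.8 0 0.3 0 0 0 1;-0.8 0 0.3 0 0 0 1;-0.6 0 0.12 0 0 0 1;-0.4 0 0 0 0 0 1;0 0 0 0 0 0 1;0 0 0 0 0 0 1",
)

```text
clock: 3.9
eef_pos: [420.5, -65.0, 271.3]
tool_rot: [-1.571, -0.0, -1.493]
force: [0.1, -0.3, -0.1]
width: 85.5
```

```bash
python3 -c "
from h import *
go(420.3,-62.2,26,-1.495)"
```

```text
pos [420.5 -65.  271.3] rot [-1.571 -0.    -1.493] w 85.5 t 3.9 F [ 0.1 -0.3 -0.1]
shift units [-5.800e-02  4.906e+00  1.000e-03] turn units [0.001 0.019 0.004]
```

step_arm(
  moves="-0.06 0.4 0 0 0 0 0.8;0 0.8 0 0 0 0 0.8;0 0.9 0 0 0 0 0.8;0 0.9 0 0 0 0 0.8;0 0.8 0 0 0 0 0.8;0 0.6 0 0 0 0 0.8;0 0.4 0 0 0 0 0.8;0 0.1 0 0 0 0 0.8;0 0 0 0 0 0 0.8;0 0 0 0 0 0 0",
)

```text
clock: 4.9
eef_pos: [418.4, -66.6, 45.5]
tool_rot: [-1.58, -0.01, -1.496]
force: [0.2, -0.4, -0.5]
width: 54.9
```

step_arm(
  moves="0 0 0 0 0 0 0;0 0 0 0 0 0 0;0 0 0 0 0 0 0;0 0 0 0 0 0 0;0 0 0 0 0 0 0",
)

```text
clock: 5.4
eef_pos: [418.9, -65.5, 46.2]
tool_rot: [-1.579, -0.01, -1.494]
force: [1.3, -0.7, 6.7]
width: 24.6
```

```bash
python3 -c "
from h import *
print(ctrl.read_state()['qpos'].round(3),ctrl.read_state()['tau'].round(1))
s=get_image('scene');crop(s,'s3',240,150,400,310,4)"
```

```text
[ 0.194  0.682 -0.166  2.265  0.513  0.237 -1.93 ] [ -0.2 -41.4  -1.2  -4.2  -0.   -0.1   0. ]
```

View pics/s3.png

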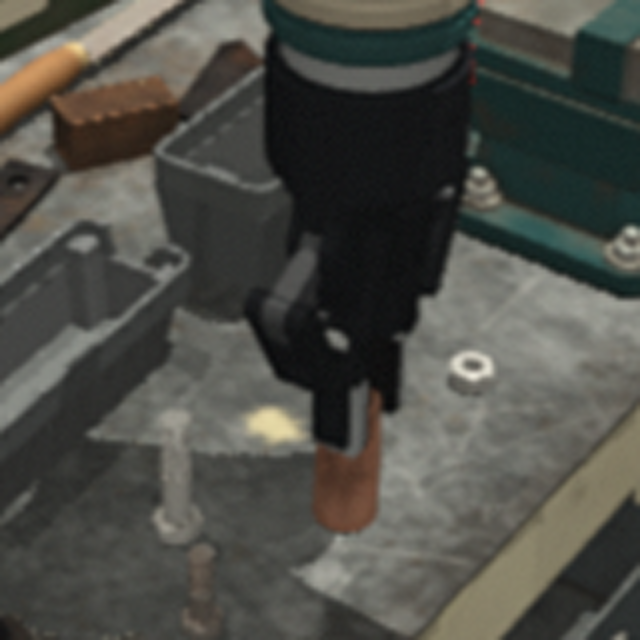

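step_arm(
  moves="0 -0.1 0 0 0 0 0;0 -0.3 0 0 0 0 0;0 -0.4 0 0 0 0 0;0 0 0 0 0 0 0;0 0 0 0 0 0 0",
)

```text
clock: 5.95
eef_pos: [418.9, -65.1, 85.8]
tool_rot: [-1.579, -0.009, -1.494]
force: [1.4, 0.7, -1.6]
width: 24.4
```

```bash
python3 -c "
from h import *
go(0,0,0)
print(ctrl.read_state()['qpos'].round(3))
s=get_image('scene');crop(s,'s4',240,150,400,310,4)
print(proj(s,ctrl.read_state()['eef_pos']))"
```

```text
pos [418.9 -65.1  85.8] rot [-1.579 -0.009 -1.494] w 24.4 t 5.95 F [ 1.4  0.7 -1.6]
shift units [-1.954  1.768 -8.239] turn units [ 0.071 -0.     0.078]
[ 0.262  0.6   -0.261  2.244  0.464  0.356 -1.889]
[330.00535964 236.51993937]
```

View pics/s4.png

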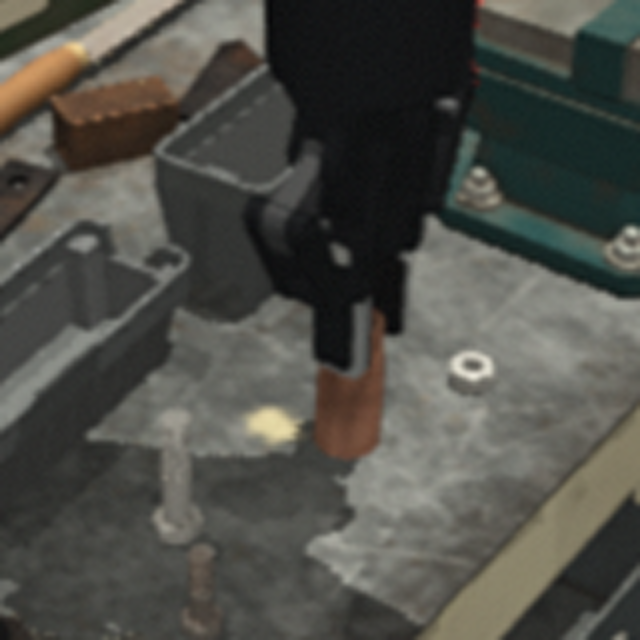

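```bash
python3 -c "
from h import *
go(560.5,-232.5,140,-1.505)"
```

```text
pos [418.5 -65.1  85.4] rot [-1.58  -0.009 -1.494] w 24.2 t 6.0 F [ 0.   0.1 -1.5]
shift units [ 3.566 -1.084  2.566] turn units [0.08  0.089 0.078]
```

step_arm(
  moves="0 -0.5 0 0.07 0.09 0.07 0;0 -0.5 0 0 0 0 0;0.3 -0.09 0.2 0 0 0 0;0.5 0 0.4 0 0 0 0;0.6 0 0.45 0 0 0 0;0.6 0 0.45 0 0 0 0;0.6 0 0.45 0 0 0 0;0.5 0 0.35 0 0 0 0;0.37 0 0.2 0 0 0 0;0.1 0 0.07 0 0 0 0;0 0 0 0 0 0 0;0 0 0 0 0 0 0",
)

```text
clock: 7.2
eef_pos: [557.9, -232.6, 139.4]
tool_rot: [-1.574, 0.001, -1.504]
force: [-1.8, 0.6, -1.3]
width: 24.3
```

```bash
python3 -c "
from h import *
go(560.5,-232.5,52,-1.505)
t=get_image('top');crop(t,'t4',235,150,395,250,5)
s=get_image('scene');crop(s,'s4b',240,110,400,270,4)"
```

```text
pos [ 557.9 -232.6  139.4] rot [-1.574e+00  1.000e-03 -1.504e+00] w 24.3 t 7.2 F [-1.8  0.6 -1.3]
shift units [0.002 1.748 0.058] turn units [ 0.025  0.012 -0.005]
```

View pics/s4b.png

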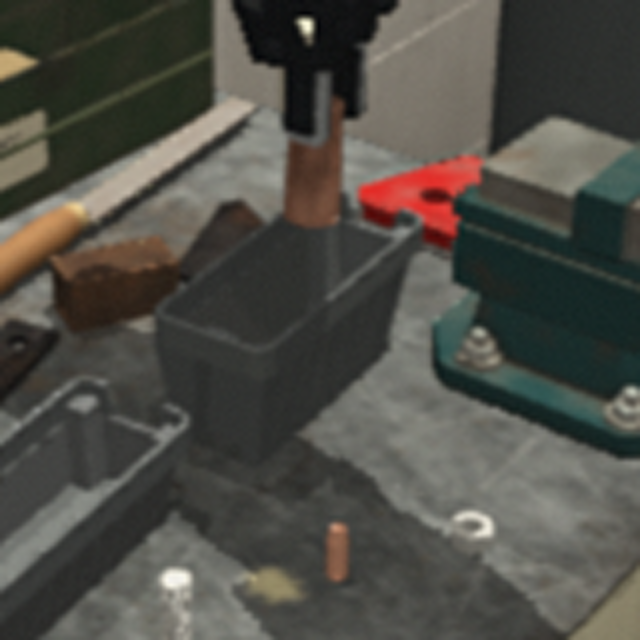

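step_arm(
  moves="0 0.2 0.05 0 0 0 0;0 0.4 0 0 0 0 0;0 0.4 0 0 0 0 0;0 0.4 0 0 0 0 0;0 0.25 0 0 0 0 0;0 0.1 0 0 0 0 0;0 0 0 0 0 0 0",
)

```text
clock: 8.0
eef_pos: [561.0, -233.8, 52.0]
tool_rot: [-1.573, -0.0, -1.504]
force: [-0.7, -0.1, -1.6]
width: 24.1
```

step_arm(
  moves="0 0.03 0 0 0 0 0;0 0 0 0 0 0 0;0 0 0 0 0 0 0.46;0 0 0 0 0 0 0.46;0 0 0 0 0 0 0.46;0 0 0 0 0 0 0.46",
)

```text
clock: 8.6
eef_pos: [561.4, -234.3, 51.3]
tool_rot: [-1.571, -0.001, -1.505]
force: [-0.2, -0.0, 0.4]
width: 39.5
```

step_arm(
  moves="0 -0.1 0 0 0 0 0.46;0 -0.3 0 0 0 0 0.46;0 -0.6 0 0 0 0 0.46;0 -0.6 0 0 0 0 0.46;0 -0.2 0 0 0 0 0.46;0 0 0 0 0 0 0.46",
)

```text
clock: 9.2
eef_pos: [562.7, -234.6, 143.5]
tool_rot: [-1.568, -0.003, -1.505]
force: [0.3, -0.6, -0.2]
width: 39.5
```

```bash
python3 -c "
from h import *
go(460.5,-111.6,100,-1.505)
s=get_image('scene');crop(s,'s5',240,110,400,270,4)"
```

```text
pos [ 562.7 -234.6  143.5] rot [-1.568 -0.003 -1.505] w 39.5 t 9.2 F [ 0.3 -0.6 -0.2]
shift units [-2.591  0.857 -1.881] turn units [-0.025 -0.001  0.023]
```

View pics/s5.png

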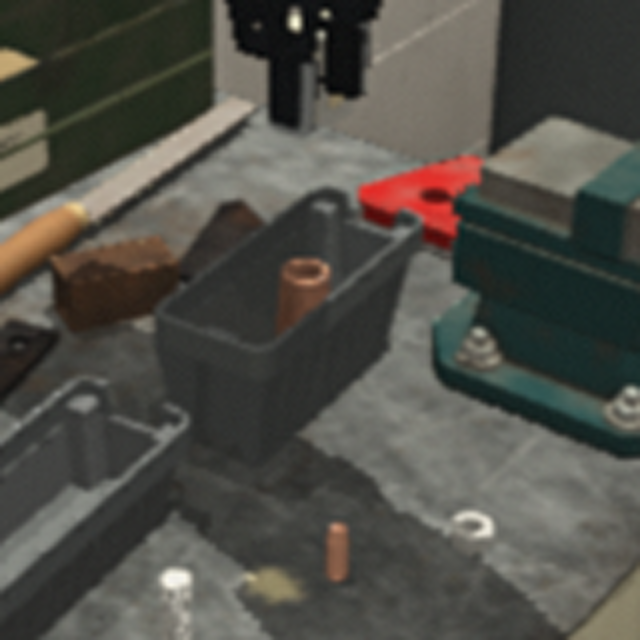

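step_arm(
  moves="-0.4 0 -0.3 0 0 0 0.46;-0.6 0 -0.45 0 0 0 0.46;-0.6 0 -0.45 0 0 0 0.46;-0.6 0 -0.45 0 0 0 0.46;-0.35 0.1 -0.2 0 0 0 0.46;-0.04 0.3 -0.03 0 0 0 0.46;0 0.3 0 0 0 0 0.46;0 0.16 0 0 0 0 0.46;0 0 0 0 0 0 0.46",
)

```text
clock: 10.15
eef_pos: [457.7, -111.0, 96.5]
tool_rot: [-1.576, 0.0, -1.505]
force: [0.8, -0.5, -0.1]
width: 39.0
```

```bash
python3 -c "
from h import *
go(460.5,-111.6,3,-1.505)
print(ctrl.read_state()['qpos'].round(3))
s=get_image('scene');p=s;crop(s,'s6',240,110,400,270,4)
m=max(nets.cut_out(s,'tip_mid'),key=lambda d:d['conf'],default=None)
if m: v,u=np.nonzero(m['pixels']);print(m['conf'],len(u),u.mean(),v.mean(),onplane(s,u.mean(),v.mean(),14))"
```

```text
pos [ 457.7 -111.    96.5] rot [-1.576  0.    -1.505] w 39.0 t 10.15 F [ 0.8 -0.5 -0.1]
shift units [0.016 1.869 0.065] turn units [ 0.039  0.001 -0.   ]
[ 0.406  0.622 -0.332  2.116  0.433  0.472 -1.764]
0.54 1186 295.95868465430016 201.16694772344013 [ 587.43843325 -196.46174561   14.        ]
```

View pics/s6.png

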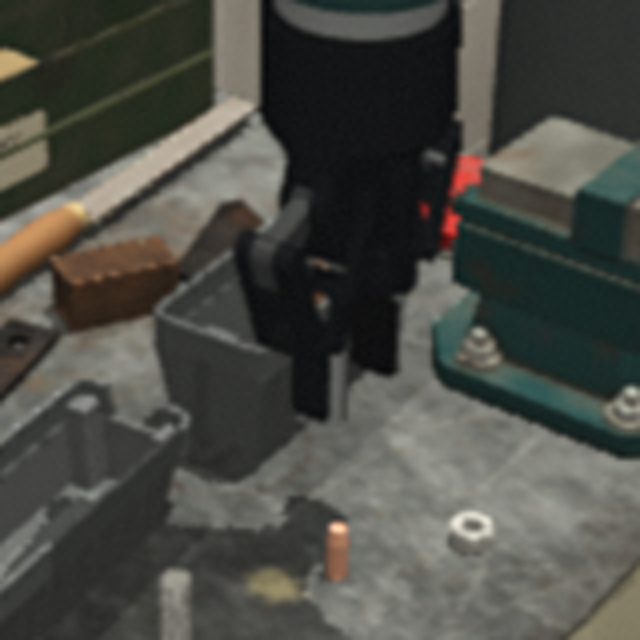

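step_arm(
  moves="0 0.2 0.06 0 0 0 0.4;0 0.4 0 0 0 0 0.4;0 0.5 0 0 0 0 0.4;0 0.4 0 0 0 0 0.4;0 0.25 0 0 0 0 0.4;0 0.05 0 0 0 0 0.4;0 0 0 0 0 0 0.4",
)

```text
clock: 10.95
eef_pos: [462.1, -111.0, 8.0]
tool_rot: [-1.572, -0.001, -1.505]
force: [0.3, -0.2, 0.5]
width: 34.3
```

```bash
python3 -c "
from h import *
go(460.5,-111.6,3,-1.505)
print(ctrl.read_state()['qpos'].round(3))
s=get_image('scene');p=s;crop(s,'s7',270,190,370,290,6)
"
```

```text
pos [ 462.1 -111.     8. ] rot [-1.572e+00 -1.000e-03 -1.505e+00] w 34.3 t 10.95 F [ 0.3 -0.2  0.5]
shift units [ 0.01   0.1   -0.033] turn units [0.009 0.002 0.007]
[ 0.304  0.79  -0.19   2.144  0.563  0.256 -1.883]
```

View pics/s7.png

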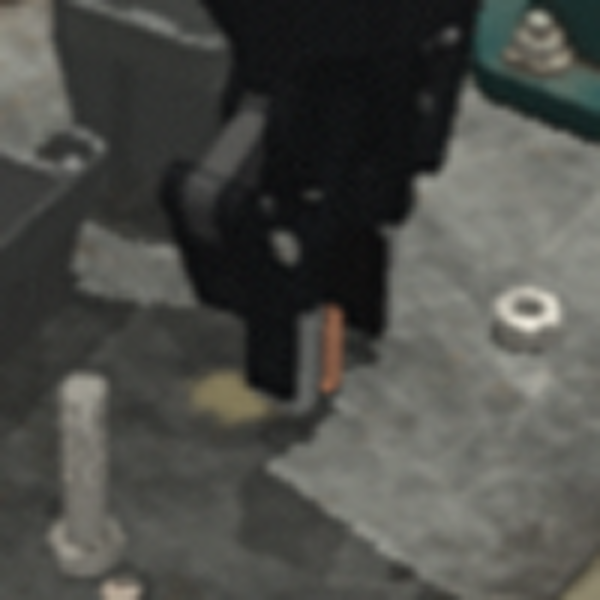

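step_arm(
  moves="0 0.06 -0.03 0 0 0 0.4;0 0 0 0 0 0 0.2;0 0 0 0 0 0 0;0 0 0 0 0 0 0;0 0 0 0 0 0 0;0 0 0 0 0 0 0;0 0 0 0 0 0 0",
)

```text
clock: 11.7
eef_pos: [460.6, -111.3, 5.6]
tool_rot: [-1.571, -0.001, -1.505]
force: [-0.4, -0.2, 5.3]
width: 6.9
```

step_arm(
  moves="0 -0.1 0 0 0 0 0;0 -0.4 0 0 0 0 0;0 -0.6 0 0 0 0 0;0 -0.6 0 0 0 0 0;0 -0.6 0 0 0 0 0;0 -0.4 0 0 0 0 0;0 0 0 0 0 0 0",
)

```text
clock: 12.4
eef_pos: [462.3, -111.4, 142.7]
tool_rot: [-1.566, -0.002, -1.505]
force: [1.0, 0.3, -0.4]
width: 7.1
```

```bash
python3 -c "
from h import *
go(557.5,-190.5,130,-1.505)
s=get_image('scene');p=s;crop(s,'s8',240,110,400,270,4)
"
```

```text
pos [ 462.3 -111.4  142.7] rot [-1.566 -0.002 -1.505] w 7.1 t 12.4 F [ 1.   0.3 -0.4]
shift units [1.703 0.265 1.795] turn units [-0.036 -0.004  0.02 ]
```

View pics/s8.png

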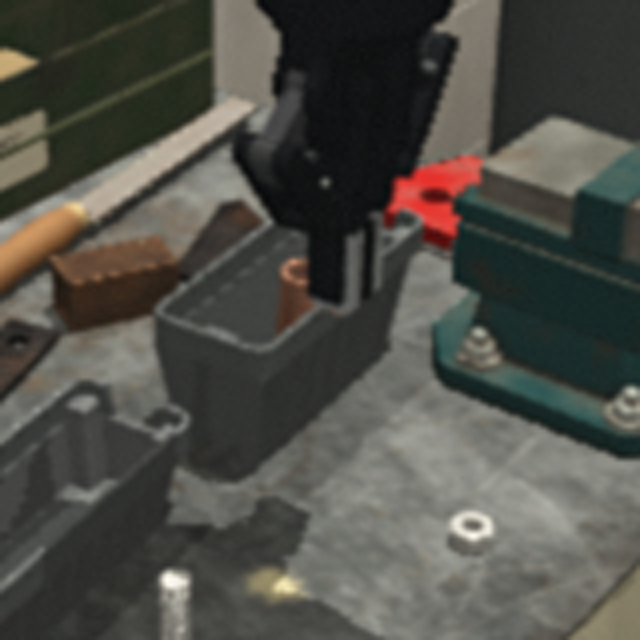

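step_arm(
  moves="0.2 0 0.2 0 0 0 0;0.4 0 0.4 0 0 0 0;0.4 0 0.45 0 0 0 0;0.4 0 0.45 0 0 0 0;0.25 0 0.25 0 0 0 0;0.05 0 0.05 0 0 0 0;0 0 0 0 0 0 0",
)

```text
clock: 13.15
eef_pos: [555.0, -189.6, 138.7]
tool_rot: [-1.574, 0.0, -1.505]
force: [-0.1, 0.7, -0.8]
width: 7.2
```

```bash
python3 -c "
from h import *
go(557.5,-190.5,25,-1.505)
s=get_image('scene');p=s;crop(s,'s9',240,110,400,270,4)
"
```

```text
pos [ 555.  -189.6  138.7] rot [-1.574  0.    -1.505] w 7.2 t 13.15 F [-0.1  0.7 -0.8]
shift units [0.022 2.274 0.057] turn units [ 0.028 -0.002 -0.001]
```

View pics/s9.png

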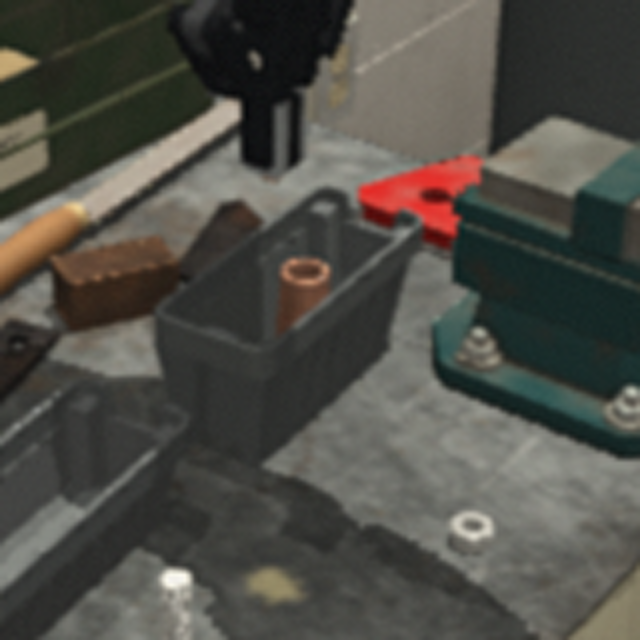

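step_arm(
  moves="0.02 0.2 0.05 0 0 0 0;0 0.4 0 0 0 0 0;0 0.5 0 0 0 0 0;0 0.5 0 0 0 0 0;0 0.4 0 0 0 0 0;0 0.22 0 0 0 0 0;0 0.05 0 0 0 0 0;0 0 0 0 0 0 0;0 0 0 0 0 0 0.22;0 0 0 0 0 0 0.22;0 0 0 0 0 0 0.22;0 0 0 0 0 0 0.22",
)

```text
clock: 14.4
eef_pos: [558.7, -191.1, 27.1]
tool_rot: [-1.571, -0.001, -1.505]
force: [-0.5, 0.2, 0.4]
width: 18.9
```

step_arm(
  moves="0 -0.2 0 0 0 0 0.22;0 -0.5 0 0 0 0 0.22;0 -0.7 0 0 0 0 0.22;0 -0.7 0 0 0 0 0.22;0 -0.2 0 0 0 0 0.4;0 0 0 0 0 0 0.4",
)

```text
clock: 15.0
eef_pos: [559.8, -191.1, 143.9]
tool_rot: [-1.568, -0.003, -1.505]
force: [0.3, -0.0, -0.2]
width: 34.0
```

```bash
python3 -c "
from h import *
go(425.4,-167,100,-1.495)
s=get_image('scene');p=s;crop(s,'s10',240,110,400,270,4)
t=get_image('top');crop(t,'t10',235,150,395,250,5)
"
```

```text
pos [ 559.8 -191.1  143.9] rot [-1.568 -0.003 -1.505] w 34.0 t 15.0 F [ 0.3 -0.  -0.2]
shift units [-0.66   0.868 -2.653] turn units [-0.024 -0.085  0.021]
```

View pics/s10.png

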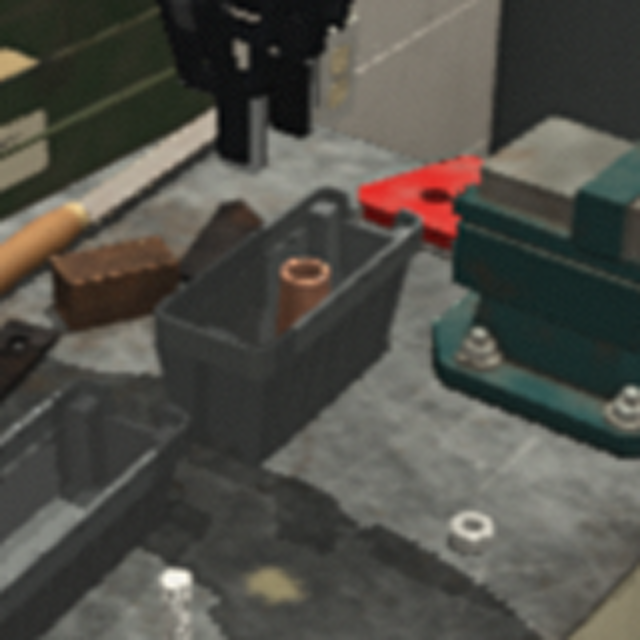

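View pics/t10.png

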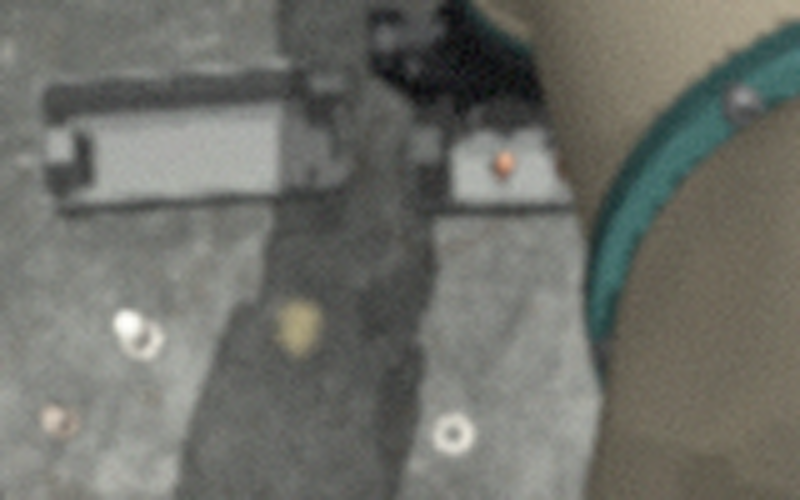

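step_arm(
  moves="-0.1 0 -0.3 0 0 0 0.42;-0.13 0 -0.5 0 0 0 0.42;-0.13 0 -0.5 0 0 0 0.42;-0.13 0 -0.5 0 0 0 0.42;-0.1 0 -0.5 0 0 0 0.42;-0.05 0 -0.3 0 0 0 0.42;0 0.4 0 -0.5 0 0 0.42;0 0.4 0 -0.4 0 0 0.42;0 0.2 0 0 0 0 0.42;0 0 0 0 0 0 0.42",
)

```text
clock: 16.1
eef_pos: [422.4, -166.9, 89.8]
tool_rot: [-1.684, 0.001, -1.504]
force: [-0.1, -0.2, -0.8]
width: 36.1
```

```bash
python3 -c "
from h import *
go(425.4,-167,4)
print(ctrl.read_state()['qpos'].round(3))
s=get_image('scene');p=s;crop(s,'s11',270,170,400,270,6)
"
```

```text
pos [ 422.4 -166.9   89.8] rot [-1.684e+00  1.000e-03 -1.504e+00] w 36.1 t 16.1 F [-0.1 -0.2 -0.8]
shift units [0.008 1.698 0.253] turn units [ 0.944  0.001 -0.01 ]
[ 0.549  0.663 -0.389  2.074  0.478  0.61  -1.699]
```

View pics/s11.png

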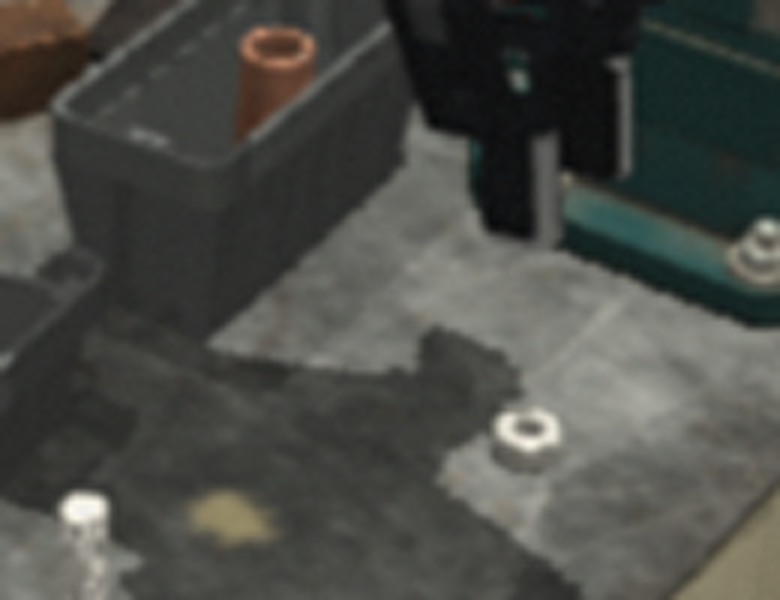

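step_arm(
  moves="0 0.2 0.05 0 0 0 0.42;0 0.4 0.06 0 0 0 0.42;0 0.45 0.06 0 0 0 0.42;0 0.3 0.05 0 0 0 0.42;0 0.2 0.03 0 0 0 0.42;0 0.05 0 0 0 0 0.42;0 0 0 0 0 0 0.42",
)

```text
clock: 16.85
eef_pos: [428.0, -167.4, 10.9]
tool_rot: [-1.68, -0.001, -1.505]
force: [-0.7, 0.1, -0.2]
width: 36.1
```

```bash
python3 -c "
from h import *
go(425.4,-167,3)
print(ctrl.read_state()['qpos'].round(3))
s=get_image('scene');p=s;crop(s,'s12',290,180,390,280,6)
"
```

```text
pos [ 428.  -167.4   10.9] rot [-1.680e+00 -1.000e-03 -1.505e+00] w 36.1 t 16.85 F [-0.7  0.1 -0.2]
shift units [-0.012  0.164 -0.035] turn units [ 0.908 -0.     0.008]
[ 0.467  0.805 -0.275  2.092  0.582  0.434 -1.792]
```

View pics/s12.png

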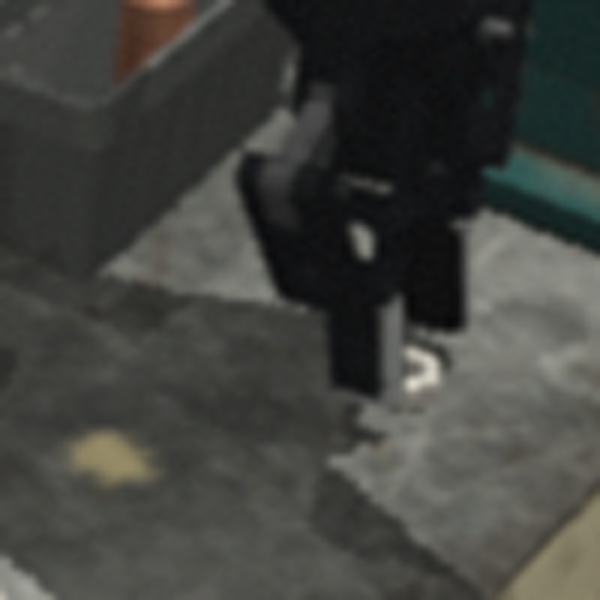

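step_arm(
  moves="0 0.1 -0.03 0 0 0 0.42;0 0.06 0 0 0 0 0.42;0 0 0 0 0 0 0.3;0 0 0 0 0 0 0.1;0 0 0 0 0 0 0;0 0 0 0 0 0 0;0 0 0 0 0 0 0;0 0 0 0 0 0 0",
)

```text
clock: 17.7
eef_pos: [425.7, -167.6, 3.3]
tool_rot: [-1.68, -0.001, -1.505]
force: [-0.8, 0.2, 5.1]
width: 15.3
```

step_arm(
  moves="0 -0.1 0 0 0 0 0;0 -0.3 0 0 0 0 0;0 -0.6 0 0 0 0 0;0 -0.6 0 0 0 0 0;0 -0.6 0 0 0 0 0;0 -0.3 0 0 0 0 0;0 0 0 0 0 0 0",
)

```text
clock: 18.4
eef_pos: [441.1, -167.0, 129.2]
tool_rot: [-1.675, -0.002, -1.505]
force: [-0.2, 0.1, -0.8]
width: 16.2
```

```bash
python3 -c "
from h import *
go(562,-19,130,-1.49)
s=get_image('scene');p=s;crop(s,'s13',290,110,390,280,4)
"
```

```text
pos [ 441.1 -167.   129.2] rot [-1.675 -0.002 -1.505] w 16.2 t 18.4 F [-0.2  0.1 -0.8]
shift units [-2.795 -0.293  2.589] turn units [ 0.869 -0.128  0.014]
```

View pics/s13.png

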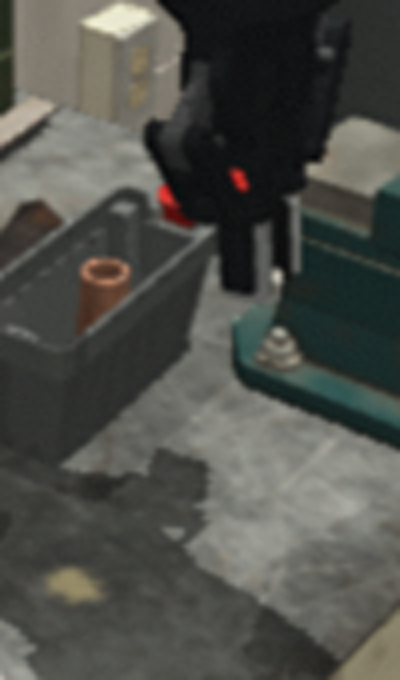

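step_arm(
  moves="0 -0.2 0 0.4 0 0 0;-0.2 0 0.1 0.4 -0.1 0 0;-0.4 0 0.3 0 0 0 0;-0.5 0 0.4 0 0 0 0;-0.5 0 0.4 0 0 0 0;-0.5 0 0.4 0 0 0 0;-0.4 0 0.4 0 0 0 0;-0.2 0 0.2 0 0 0 0;0 0 0 0 0 0 0",
)

```text
clock: 19.35
eef_pos: [540.0, -21.6, 134.5]
tool_rot: [-1.585, 0.001, -1.49]
force: [-1.0, 0.7, -0.8]
width: 15.7
```

```bash
python3 -c "
from h import *
go(562,-20,20,-1.49)
s=get_image('scene');p=s;crop(s,'s14',190,80,350,240,4)
"
```

```text
pos [540.  -21.6 134.5] rot [-1.585e+00  1.000e-03 -1.490e+00] w 15.7 t 19.35 F [-1.   0.7 -0.8]
shift units [0.005 2.284 0.473] turn units [ 0.115 -0.001 -0.006]
```

View pics/s14.png

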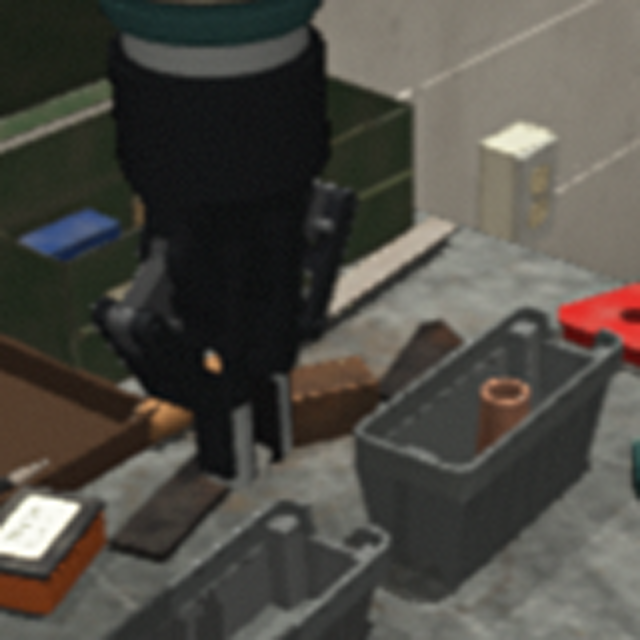

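step_arm(
  moves="0 0 0.3 0.1 0 0 0;0 0.3 0.17 0 0 0 0;0 0.5 0 0 0 0 0;0 0.5 0 0 0 0 0;0 0.5 0 0 0 0 0;0 0.3 0 0 0 0 0;0 0.25 0 0 0 0 0;0 0.05 0 0 0 0 0;0 0 0 0 0 0 0;0 0 0 0 0 0 0.35;0 0 0 0 0 0 0.35;0 0 0 0 0 0 0.35",
)

```text
clock: 20.6
eef_pos: [563.5, -21.6, 16.1]
tool_rot: [-1.57, -0.001, -1.493]
force: [0.9, -0.1, 0.4]
width: 29.9
```

step_arm(
  moves="0 -0.2 0 0 0 0 0.35;0 -0.5 0 0 0 0 0.35;0 -0.7 0 0 0 0 0.35;0 -0.7 0 0 0 0 0.35;0 -0.3 0 0 0 0 0.35;0 0 0 0 0 0 0.35",
)

```text
clock: 21.2
eef_pos: [565.0, -21.5, 138.7]
tool_rot: [-1.566, -0.001, -1.493]
force: [-0.0, 0.5, -0.5]
width: 30.1
```

```bash
python3 -c "
from h import *
go(470,-12.5,100,-1.49)
s=get_image('scene');p=s;crop(s,'s15',190,150,350,320,4)
t=get_image('top');crop(t,'t15',235,150,395,250,5)
"
```

```text
pos [565.  -21.5 138.7] rot [-1.566e+00 -1.000e-03 -1.493e+00] w 30.1 t 21.2 F [-0.   0.5 -0.5]
shift units [-0.327  0.764 -1.885] turn units [-0.041 -0.026  0.009]
```

View pics/s15.png

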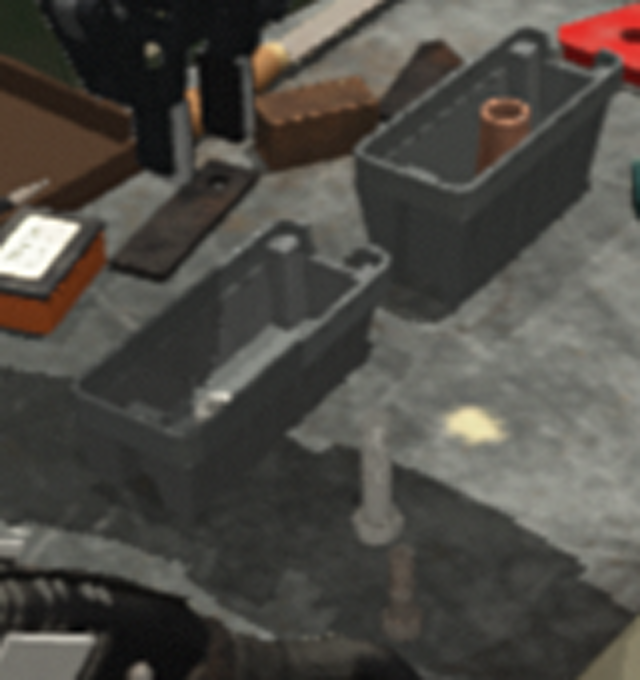

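View pics/t15.png

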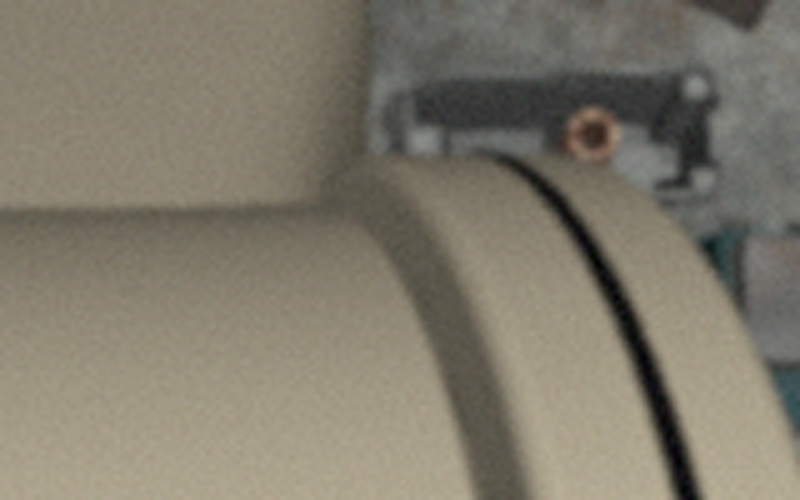

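step_arm(
  moves="-0.1 0 -0.3 0 -0.03 0 0.35;-0.1 0 -0.5 0 0 0 0.35;-0.1 0 -0.5 0 0 0 0.35;-0.03 0 -0.4 0 0 0 0.35;0 0.2 -0.15 0 0 0 0.35;0 0.3 0 0 0 0 0.35;0 0.26 0 0 0 0 0.35;0 0 0 0 0 0 0.35;0 0 0 0 0 0 0.35",
)

```text
clock: 22.2
eef_pos: [468.8, -12.5, 96.8]
tool_rot: [-1.574, -0.0, -1.489]
force: [0.4, -0.5, 0.1]
width: 29.8
```

```bash
python3 -c "
from h import *
go(470,-12.5,28,-1.49)
s=get_image('scene');p=s;crop(s,'s16',220,150,350,320,4)
"
```

```text
pos [468.8 -12.5  96.8] rot [-1.574 -0.    -1.489] w 29.8 t 22.2 F [ 0.4 -0.5  0.1]
shift units [0.002 1.376 0.027] turn units [0.026 0.008 0.002]
```

View pics/s16.png

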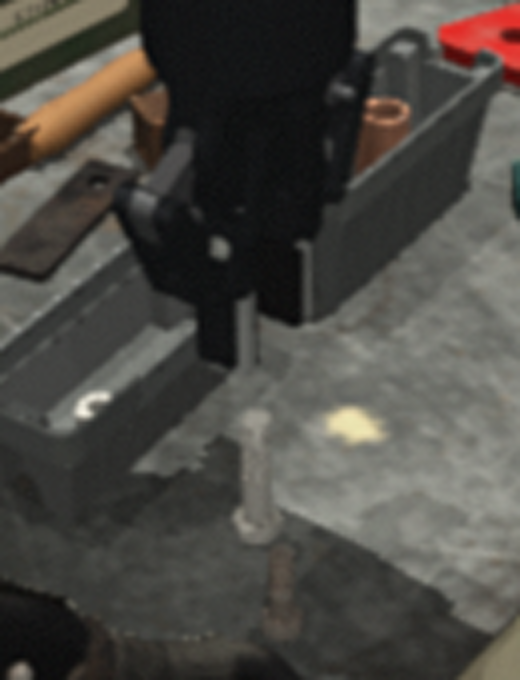

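step_arm(
  moves="0 0.15 0.02 0 0 0 0.42;0 0.3 0 0 0 0 0.42;0 0.3 0 0 0 0 0.42;0 0.3 0 0 0 0 0.42;0 0.2 0 0 0 0 0.42;0 0.1 0 0 0 0 0.42;0 0 0 0 0 0 0.42;0 0 0 0 0 0 0.2;0 0 0 0 0 0 0;0 0 0 0 0 0 0;0 0 0 0 0 0 0;0 0 0 0 0 0 0",
)

```text
clock: 23.45
eef_pos: [470.9, -12.6, 30.5]
tool_rot: [-1.571, -0.001, -1.489]
force: [-1.2, 0.6, 7.4]
width: 10.2
```

step_arm(
  moves="0 -0.1 0 0 0 0 0;0 -0.4 0 0 0 0 0;0 -0.6 0 0 0 0 0;0 -0.6 0 0 0 0 0;0 -0.4 0 0 0 0 0;0 -0.2 0 0 0 0 0;0 0 0 0 0 0 0",
)

```text
clock: 24.15
eef_pos: [471.2, -12.7, 145.9]
tool_rot: [-1.57, -0.001, -1.49]
force: [-0.4, -0.2, -0.8]
width: 10.1
```

```bash
python3 -c "
from h import *
go(565.5,-63,135,-1.49)
s=get_image('scene');p=s;crop(s,'s17',220,150,350,320,4)
"
```

```text
pos [471.2 -12.7 145.9] rot [-1.57e+00 -1.00e-03 -1.49e+00] w 10.1 t 24.15 F [-0.4 -0.2 -0.8]
shift units [1.154 0.221 1.798] turn units [-0.01   0.001  0.007]
```

View pics/s17.png

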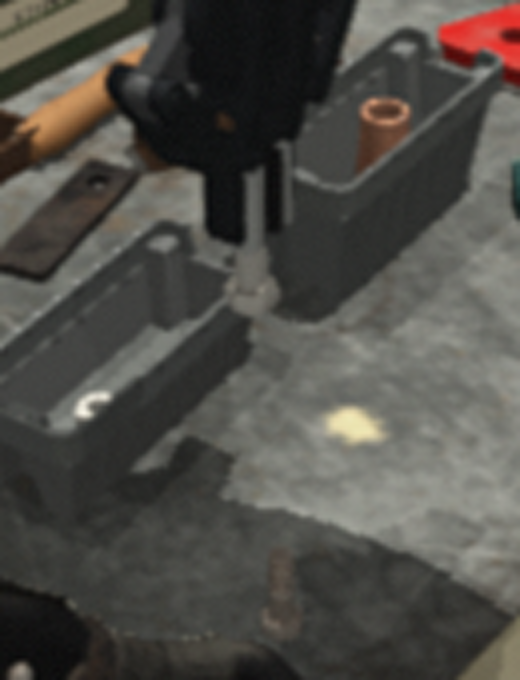

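step_arm(
  moves="0.1 0 0.2 0 0 0 0;0.25 0 0.4 0 0 0 0;0.3 0 0.45 0 0 0 0;0.25 0 0.4 0 0 0 0;0.15 0 0.25 0 0 0 0;0.05 0 0.1 0 0 0 0;0 0 0 0 0 0 0;0 0 0 0 0 0 0",
)

```text
clock: 25.0
eef_pos: [563.7, -59.5, 144.1]
tool_rot: [-1.574, 0.0, -1.489]
force: [-0.4, 0.2, -0.3]
width: 10.1
```

```bash
python3 -c "
from h import *
go(565,-61,36,-1.49)
"
```

```text
pos [563.7 -59.5 144.1] rot [-1.574  0.    -1.489] w 10.1 t 25.0 F [-0.4  0.2 -0.3]
shift units [0.033 2.162 0.029] turn units [ 0.026  0.012 -0.   ]
```

step_arm(
  moves="0.03 0.2 0.03 0 0 0 0;0 0.4 0 0 0 0 0;0 0.5 0 0 0 0 0;0 0.5 0 0 0 0 0;0 0.35 0 0 0 0 0;0 0.15 0 0 0 0 0;0 0.06 0 0 0 0 0;0 0 0 0 0 0 0;0 0 0 0 0 0 0",
)

```text
clock: 25.9
eef_pos: [566.9, -61.4, 37.6]
tool_rot: [-1.57, -0.001, -1.489]
force: [-0.7, 0.2, -0.6]
width: 10.5
```

step_arm(
  moves="0 0.04 0 0 0 0 0;0 0 0 0 0 0 0;0 0 0 0 0 0 0.22;0 0 0 0 0 0 0.22;0 0 0 0 0 0 0.22;0 -0.1 0 0 0 0 0.22;0 -0.3 0 0 0 0 0.22;0 -0.6 0 0 0 0 0.22;0 -0.6 0 0 0 0 0.22;0 -0.5 0 0 0 0 0.6;0 -0.1 0 0 0 0 1;0 0 0 0 0 0 1",
)

```text
clock: 27.1
eef_pos: [567.1, -61.5, 146.5]
tool_rot: [-1.569, -0.001, -1.49]
force: [0.2, -0.1, -0.2]
width: 61.4
```

```bash
python3 -c "
from h import *
go(563.6,-38,150,-1.49)
s=get_image('scene');p=s;crop(s,'s18',190,130,370,320,4)
"
```

```text
pos [567.1 -61.5 146.5] rot [-1.569e+00 -1.000e-03 -1.490e+00] w 61.4 t 27.1 F [ 0.2 -0.1 -0.2]
shift units [-0.475 -0.071 -0.032] turn units [-0.015  0.003  0.01 ]
```

View pics/s18.png

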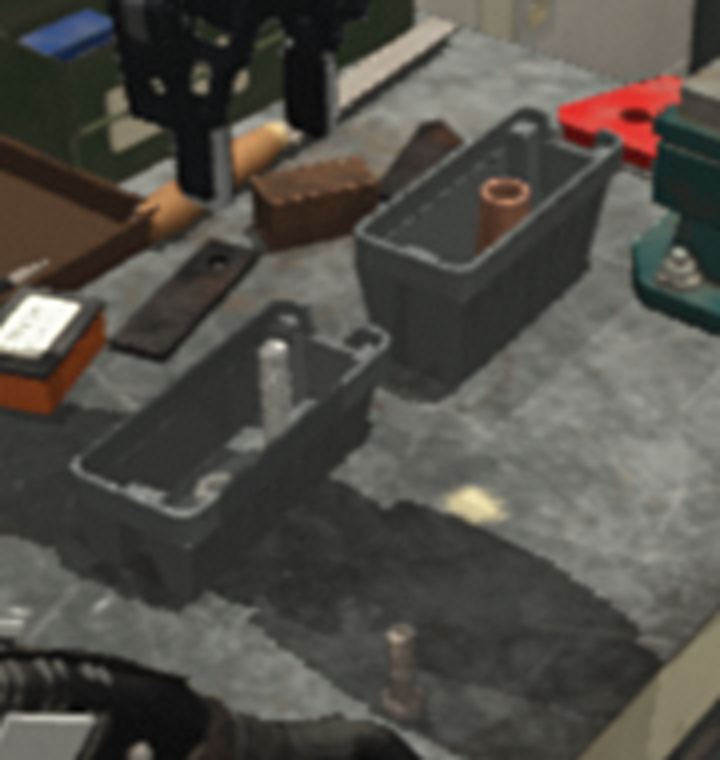

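step_arm(
  moves="0 -0.2 0 0 0.5 0 1;0 0 0 0 0.9 0 1;0 0 0 0 0.9 0 1;0 0 0 0 0.9 0 1;0 0 0 0 0.9 0 1;0 0 0 0 0.9 0 1;0 0 0 0 0.9 0 1;0 0 0 0 0.9 0 1;0 0 0 0 0.9 0 1;0 0 0 0 0.9 0 1;0 0 0 0 0.9 0 1;0 0 0 0 0.9 0 1;0 0 0 0 0.9 0 1;0 0 0 0 0.9 0 1;0 0 0 0 0.9 0 1;0 0 0 0 0.1 0 1;0 0 0 0 0 0 1",
)

```text
clock: 28.85
eef_pos: [565.7, -60.9, 153.9]
tool_rot: [-1.57, -0.003, -3.071]
force: [-0.2, 1.0, 0.8]
width: 85.6
```

```bash
python3 -c "
from h import *
go(559.3,-214.5,150,-3.075)
print(ctrl.read_state()['qpos'].round(3))
"
```

```text
pos [565.7 -60.9 153.9] rot [-1.570e+00 -3.000e-03 -3.071e+00] w 85.6 t 28.85 F [-0.2  1.   0.8]
shift units [0.345 0.082 3.054] turn units [-0.009  0.036  0.027]
[-0.012  0.614  0.107  1.825 -0.092  0.711 -2.925]
```

step_arm(
  moves="0.05 0 0.3 0 0 0 1;0.1 0 0.6 0 0 0 1;0.1 0 0.7 0 0 0 1;0.1 0 0.7 0 0 0 1;0 0 0.5 0 0 0 1;0 0 0.25 0 0 0 1;0 0 0 0 0 0 1;0 0 0 0 0 0 1",
)

```text
clock: 29.65
eef_pos: [559.2, -213.6, 154.7]
tool_rot: [-1.572, -0.001, -3.073]
force: [0.4, 0.3, -0.4]
width: 85.4
```

```bash
python3 -c "
from h import *
go(559.3,-214.5,58,-3.075)
print(ctrl.read_state()['qpos'].round(3))
s=get_image('scene');p=s;crop(s,'s19',190,70,370,240,4)
t=get_image('top');crop(t,'t19',235,150,395,250,5)
"
```

```text
pos [ 559.2 -213.6  154.7] rot [-1.572e+00 -1.000e-03 -3.073e+00] w 85.4 t 29.65 F [ 0.4  0.3 -0.4]
shift units [-0.003  1.934  0.02 ] turn units [0.009 0.021 0.01 ]
[ 0.263  0.648  0.089  1.742 -0.079  0.757 -2.682]
```

View pics/s19.png

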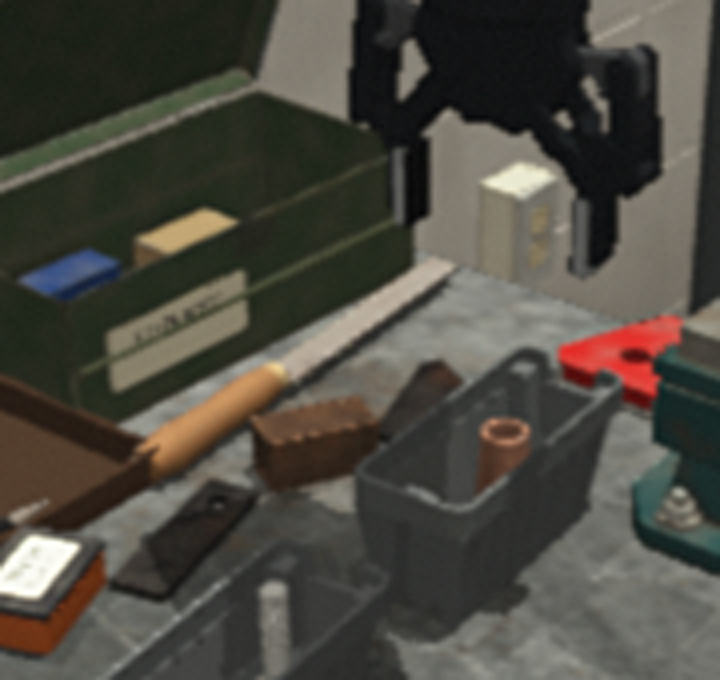

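View pics/t19.png

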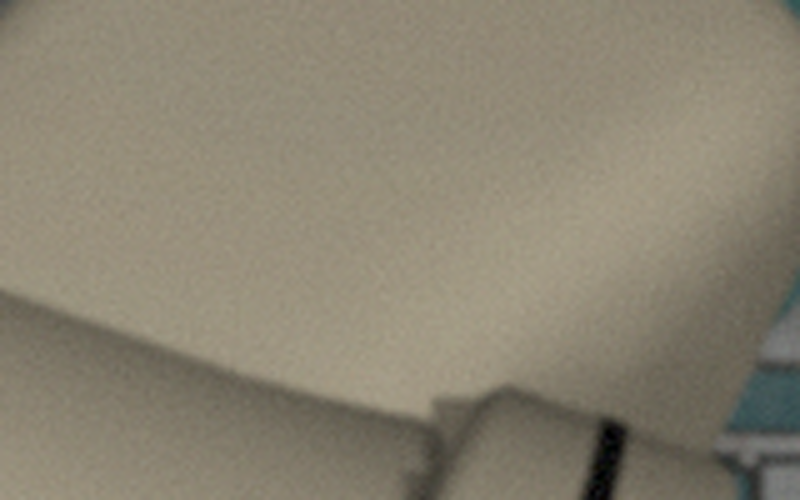

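step_arm(
  moves="0 0.2 0.02 0 0.02 0 1;0 0.4 0 0 0 0 1;0 0.4 0 0 0 0 1;0 0.4 0 0 0 0 1;0 0.4 0 0 0 0 1;0 0.2 0 0 0 0 1;0 0.1 0 0 0 0 1;0 0 0 0 0 0 1;0 0 0 0 0 0 1",
)

```text
clock: 30.65
eef_pos: [559.9, -215.8, 50.6]
tool_rot: [-1.57, 0.0, -3.076]
force: [-0.6, -0.7, -0.2]
width: 85.5
```

```bash
python3 -c "
from h import *
go(559.3,-214.5,48,-3.075)
s=get_image('scene');p=s;crop(s,'s20',220,100,370,240,5)
"
```

```text
pos [ 559.9 -215.8   50.6] rot [-1.57   0.    -3.076] w 85.5 t 30.65 F [-0.6 -0.7 -0.2]
shift units [ 0.01   0.051 -0.027] turn units [-0.008 -0.005 -0.001]
```

View pics/s20.png

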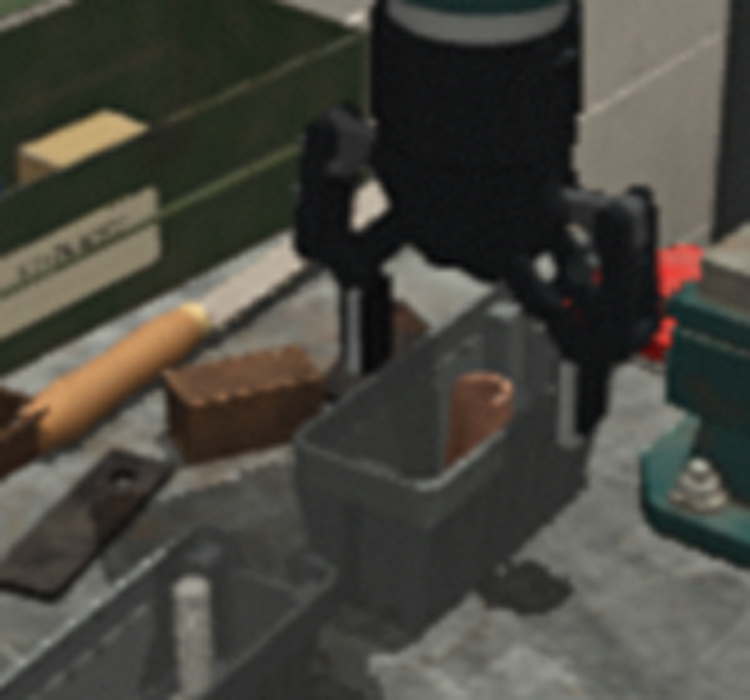

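step_arm(
  moves="0 0 0 0 0 0 0.8;0 0 0 0 0 0 0.75;0 0 0 0 0 0 0.71;0 0 0 0 0 0 0.68;0 0 0 0 0 0 0.65;0 0 0 0 0 0 0.6;0 0 0 0 0 0 0.6;0 0 0 0 0 0 0.6",
)

```text
clock: 31.5
eef_pos: [560.5, -215.9, 51.3]
tool_rot: [-1.57, 0.002, -3.076]
force: [-0.4, -0.3, 6.0]
width: 62.7
```

```bash
python3 -c "
from h import *
go(559.3,-214.5,48,-3.075)
s=get_image('scene');p=s;crop(s,'s21',220,100,370,240,5)
"
```

```text
pos [ 560.5 -215.9   51.3] rot [-1.570e+00  2.000e-03 -3.076e+00] w 62.7 t 31.5 F [-0.4 -0.3  6. ]
shift units [ 0.022  0.066 -0.03 ] turn units [-0.01  -0.006 -0.013]
```

View pics/s21.png

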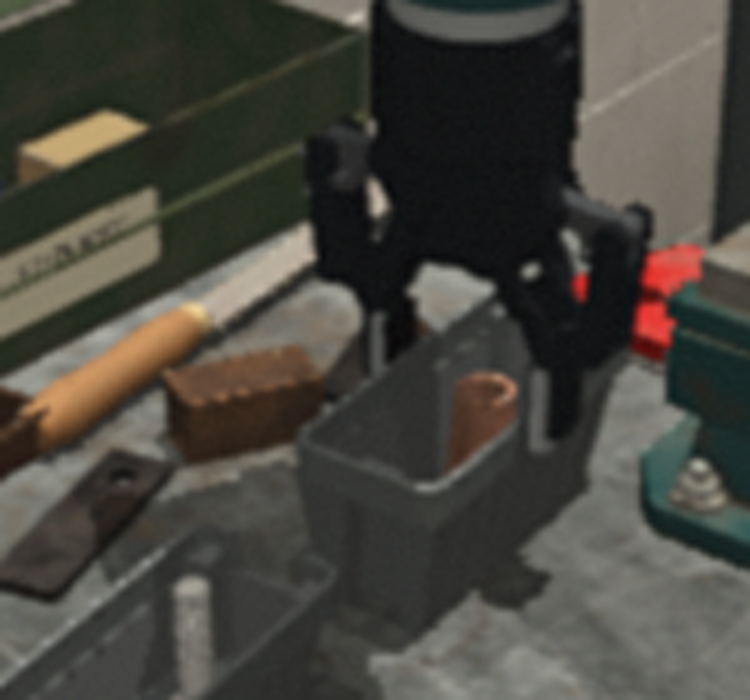

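step_arm(
  moves="0 0 0 0 0 0 0.7;0 0 0 0 0 0 0.8;0 0 0 0 0 0 1;0 0 0 0 0 0 1;0 -0.2 0 0 0 0 1;0 -0.5 0 0 0 0 1;0 -0.7 0 0 0 0 1;0 -0.6 0 0 0 0 1;0 -0.2 -0.2 0 -0.5 0 1;0 0 -0.5 0 -0.9 0 1;0 0 -0.7 0 -0.9 0 1;0 0 -0.6 0 -0.9 0 1;0 0 -0.4 0 -0.9 0 1;0 0 0 0 -0.9 0 1;0 0 0 0 -0.9 0 1;0 0 0 0 -0.9 0 1;0 0 0 0 -0.9 0 1",
)

```text
clock: 33.25
eef_pos: [528.7, -100.7, 160.6]
tool_rot: [-1.571, -0.001, -2.147]
force: [0.6, 0.3, -0.7]
width: 85.5
```

step_arm(
  moves="0 0 0 0 -0.95 0 1;0 0 0 0 -0.95 0 1;0 0 0 0 -0.95 0 1;0 0 0 0 -0.95 0 1;0 0 0 0 -0.95 0 1;0 0 0 0 -0.95 0 1;0 0 0 0 -0.95 0 1;0 0 0 0 -0.95 0 1;0 0 0 0 -0.95 0 1;0 0 0 0 -0.95 0 1;0 0 0 0 -0.95 0 1;0 0 0 0 -0.95 0 1;0 0 0 0 -0.95 0 1;0 0 0 0 -0.95 0 1;0 0 0 0 -0.95 0 1;0 0 0 0 -0.95 0 1;0 0 0 0 -0.95 0 1;0 0 0 0 -0.95 0 1;0 0 0 0 -0.5 0 1;0 0 0 0 0 0 1",
)

```text
clock: 35.25
eef_pos: [528.6, -101.2, 160.2]
tool_rot: [-1.572, 0.001, -0.04]
force: [0.2, -0.3, 0.7]
width: 85.2
```

```bash
python3 -c "
from h import *
go(563.6,-38,90,0.075)
print(ctrl.read_state()['qpos'].round(3))
s=get_image('scene');p=s;crop(s,'s22',190,70,370,320,3)
"
```

```text
pos [ 528.6 -101.2  160.2] rot [-1.572e+00  1.000e-03 -4.000e-02] w 85.2 t 35.25 F [ 0.2 -0.3  0.7]
shift units [0.649 1.402 1.293] turn units [ 0.011 -0.961 -0.009]
[ 0.623  0.671 -0.761  1.889  0.619  0.835 -0.505]
```

View pics/s22.png

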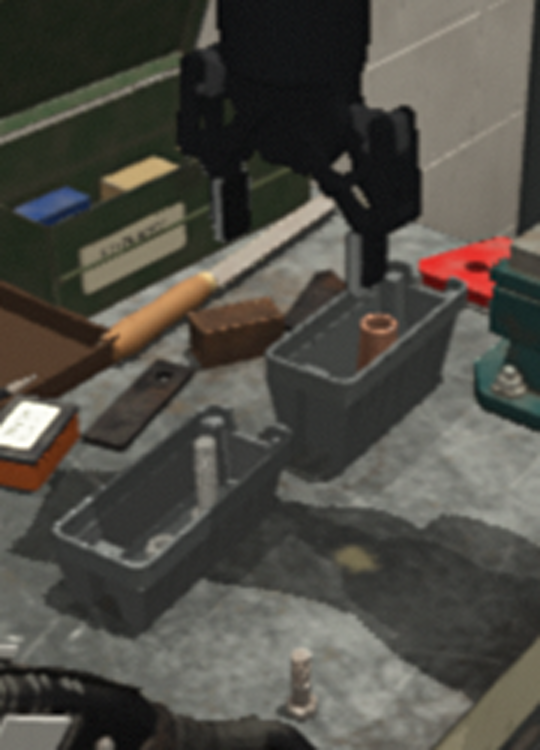

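```bash
python3 -c "
from h import *
t=cv2.imread('pics/top0.png')
cv2.imwrite('pics/z1.png',cv2.resize(t[160:196,238:312],None,fx=10,fy=10,interpolation=cv2.INTER_CUBIC))
cv2.imwrite('pics/z2.png',cv2.resize(t[160:196,311:385],None,fx=10,fy=10,interpolation=cv2.INTER_CUBIC))
s=get_image('scene')
crop(s,'z3',203,200,293,285,8)
crop(s,'z4',275,150,350,235,7)
"
```

```text
(no output)
```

View pics/z1.png

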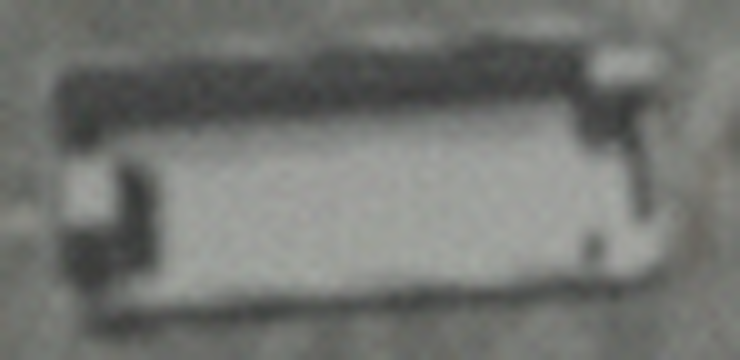

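View pics/z2.png

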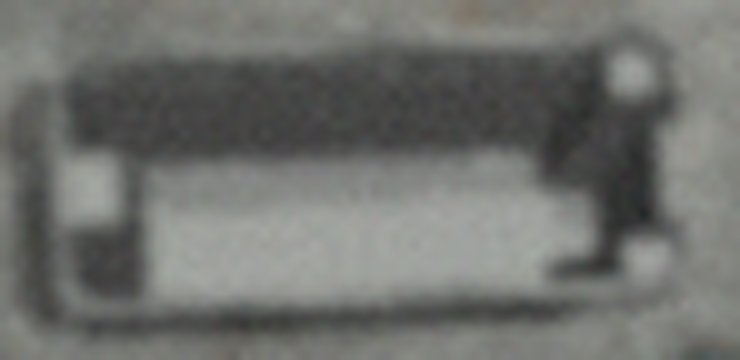

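View pics/z3.png

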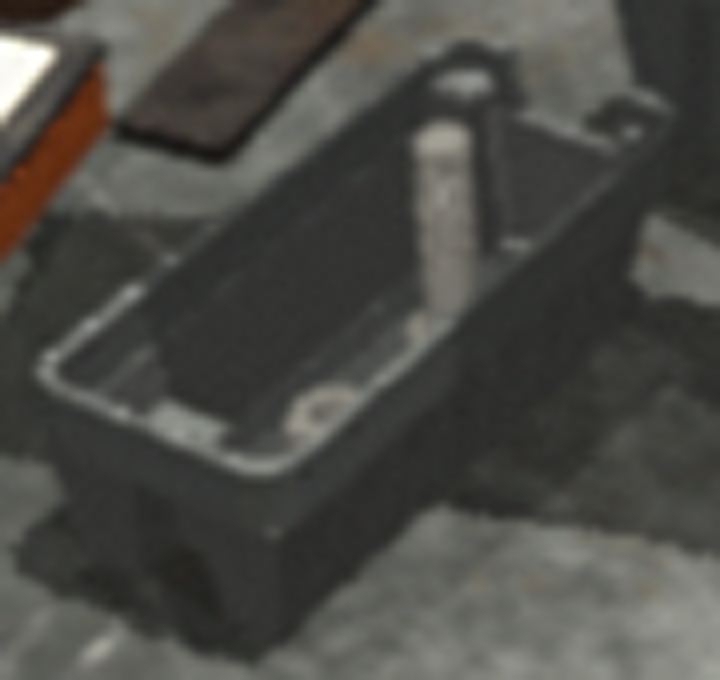

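View pics/z4.png

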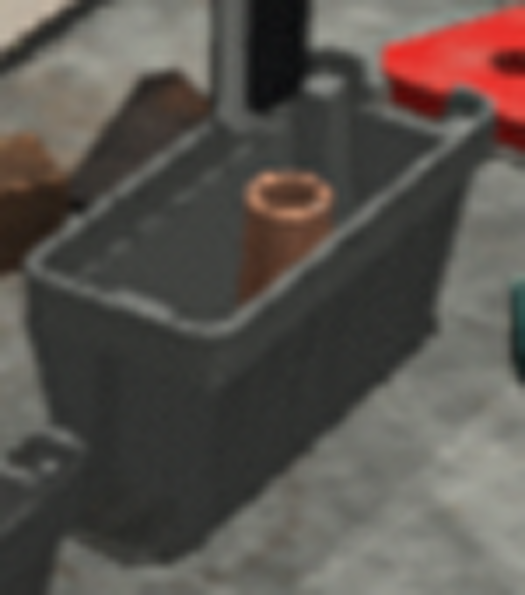

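```bash
python3 -c "
from h import *
s=get_image('scene');t=get_image('top')
for n,q,z in [('sh plain',S(92,192,238,160,10),42),('sh far',S(625,65,238,160,10),42),('de plain',S(92,190,311,160,10),66),('de far',S(632,72,311,160,10),66),('de near',S(648,255,311,160,10),66)]:
  print('top',n,onplane(t,*q,z).round(1))
for n,q,z in [('sh far',S(463,82,203,200,8),42),('sh near',S(628,128,203,200,8),42),('sh plain',S(188,422,203,200,8),42),('de far',S(325,87,275,150,7),66),('noz',S(289,193,275,150,7),61),('bolt',S(445,135,203,200,8),62),('nut',S(320,410,203,200,8),13)]:
  print('scene',n,onplane(s,*q,z).round(1))
"
```

```text
top sh plain [558.1  26.9  42. ]
top sh far [ 592.8 -101.7   42. ]
top de plain [ 556.5 -149.9   66. ]
top de far [ 588.1 -277.5   66. ]
top de near [ 543.7 -280.9   66. ]
scene sh far [ 595.3 -101.4   42. ]
scene sh near [ 554.2 -110.1   42. ]
scene sh plain [559.6  24.1  42. ]
scene de far [ 586.8 -278.3   66. ]
scene noz [ 565.1 -230.7   61. ]
scene bolt [565.5 -62.4  62. ]
scene nut [566.7 -20.2  13. ]
```

step_arm(
  moves="0.2 0 0.3 0 -0.3 0 1;0.3 0 0.5 0 -0.5 0 1;0.15 0.1 0.4 0 -0.2 0 1;0 0.3 0.1 0 0 0 1;0 0.4 0 0 0 0 1;0 0.4 0 0 0 0 1;0 0.2 0 0 0 0 1;0 0 0 0 0 0 1;0 0 0 0 0 0 1",
)

```text
clock: 36.35
eef_pos: [560.4, -35.7, 89.9]
tool_rot: [-1.571, 0.001, 0.08]
force: [0.7, 0.4, -0.1]
width: 85.6
```

```bash
python3 -c "
from h import *
go(563.8,-38.2,27,0.08)
s=get_image('scene');p=s;crop(s,'s23',190,150,320,300,4)
"
```

```text
pos [560.4 -35.7  89.9] rot [-1.571e+00  1.000e-03  8.000e-02] w 85.6 t 36.35 F [ 0.7  0.4 -0.1]
shift units [ 0.065  1.259 -0.055] turn units [ 0.003  0.001 -0.009]
```

View pics/s23.png

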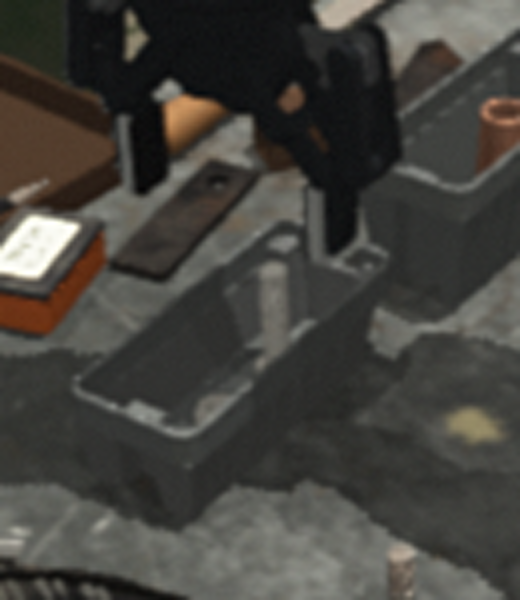

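step_arm(
  moves="0.07 0.1 -0.05 0 0 0 1;0 0.3 0 0 0 0 1;0 0.35 0 0 0 0 1;0 0.3 0 0 0 0 1;0 0.15 0 0 0 0 1;0 0.05 0 0 0 0 1;0 0 0 0 0 0 1;0 0 0 0 0 0 1",
)

```text
clock: 37.2
eef_pos: [564.4, -37.8, 27.8]
tool_rot: [-1.571, 0.0, 0.08]
force: [1.6, 0.8, 1.0]
width: 85.4
```

```bash
python3 -c "
from h import *
go(563.8,-38.2,27,0.08)
s=get_image('scene');p=s;crop(s,'s24',190,150,320,300,4)
"
```

```text
pos [564.4 -37.8  27.8] rot [-1.571  0.     0.08 ] w 85.4 t 37.2 F [1.6 0.8 1. ]
shift units [-0.012  0.016 -0.007] turn units [ 0.004  0.003 -0.001]
```

View pics/s24.png

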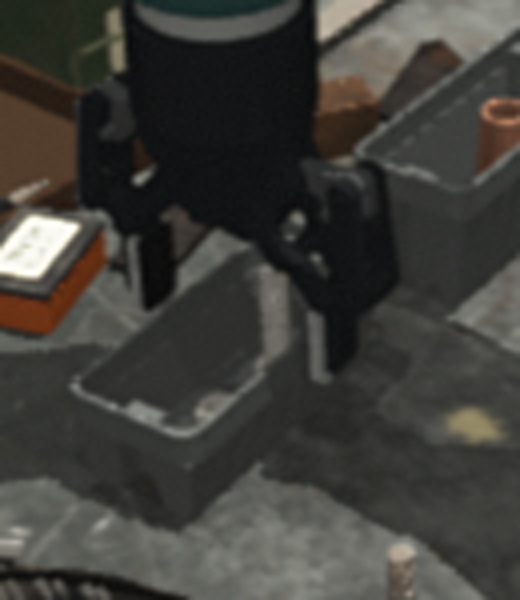

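step_arm(
  moves="0 0 0 0 0 0 0.8;0 0 0 0 0 0 0.75;0 0 0 0 0 0 0.71;0 0 0 0 0 0 0.68;0 0 0 0 0 0 0.65;0 0 0 0 0 0 0.5;0 0 0 0 0 0 0.3;0 0 0 0 0 0 0;0 0 0 0 0 0 0",
)

```text
clock: 38.15
eef_pos: [564.8, -37.9, 28.4]
tool_rot: [-1.572, -0.001, 0.081]
force: [-1.3, 0.3, 6.3]
width: 62.7
```

```bash
python3 -c "
from h import *
go(563.8,-38.2,27,0.08)
s=get_image('scene');p=s;crop(s,'s25',190,150,320,300,4)
"
```

```text
pos [564.8 -37.9  28.4] rot [-1.572e+00 -1.000e-03  8.100e-02] w 62.7 t 38.15 F [-1.3  0.3  6.3]
shift units [-0.02   0.029 -0.004] turn units [0.008 0.005 0.008]
```

View pics/s25.png

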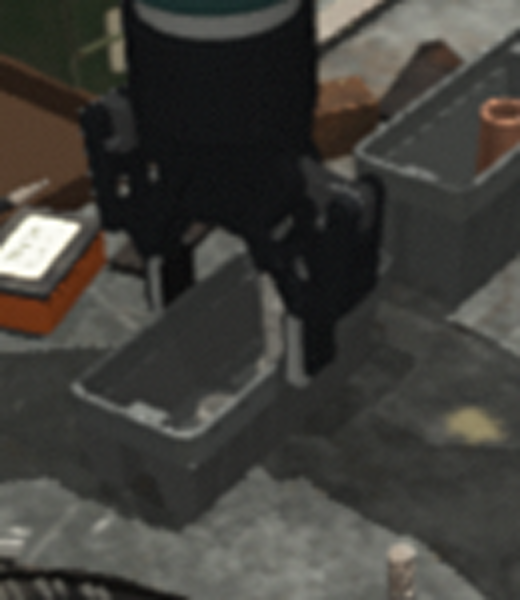

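step_arm(
  moves="0 -0.05 0 0 0 0 0;0 -0.1 0 0 0 0 0;0 -0.15 0 0 0 0 0;0 -0.2 0 0 0 0 0;0 -0.3 0 0 0 0 0;0 -0.3 0 0 0 0 0;0 -0.3 0 0 0 0 0;0 -0.3 0 0 0 0 0;0 -0.3 0 0 0 0 0;0 -0.2 0 0 0 0 0;0 -0.1 0 0 0 0 0;0 -0.05 0 0 0 0 0;0 0 0 0 0 0 0",
)

```text
clock: 39.5
eef_pos: [563.9, -38.0, 144.8]
tool_rot: [-1.571, 0.001, 0.08]
force: [0.3, 0.4, -2.7]
width: 62.8
```

```bash
python3 -c "
from h import *
go(563.8,-38.2,150,-3.075)
s=get_image('scene');p=s;crop(s,'s26',190,70,350,270,4)
"
```

```text
pos [563.9 -38.  144.8] rot [-1.571e+00  1.000e-03  8.000e-02] w 62.8 t 39.5 F [ 0.3  0.4 -2.7]
shift units [-0.003 -0.104 -0.004] turn units [-1.7000e-02 -2.6066e+01 -7.0000e-03]
```

View pics/s26.png

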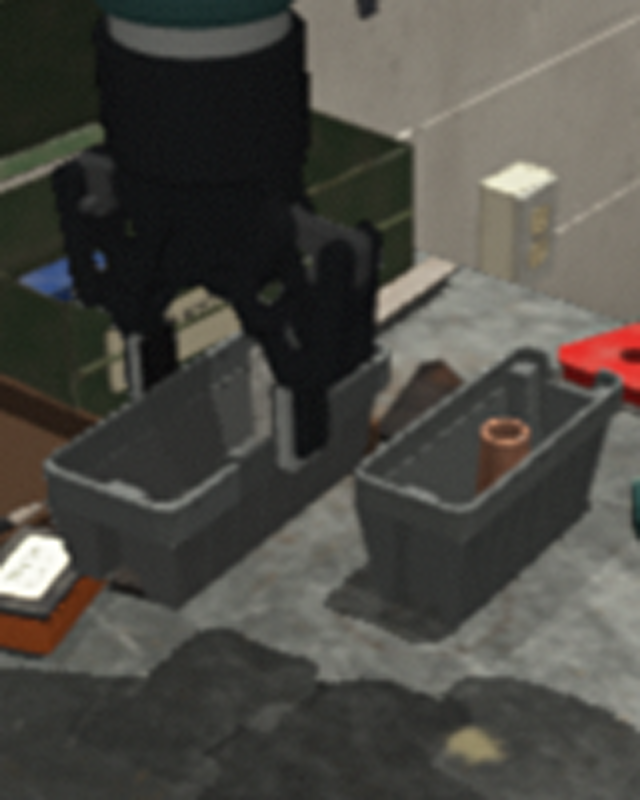

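step_arm(
  moves="0 -0.1 0 0 0.3 0 0;0 -0.1 0 0 0.5 0 0;0 -0.1 0 0 0.7 0 0;0 -0.1 0 0 0.7 0 0;0 0 0 0 0.7 0 0;0 0 0 0 0.7 0 0;0 0 0 0 0.7 0 0;0 0 0 0 0.7 0 0;0 0 0 0 0.7 0 0;0 0 0 0 0.7 0 0;0 0 0 0 0.7 0 0;0 0 0 0 0.7 0 0;0 0 0 0 0.7 0 0;0 0 0 0 0.7 0 0;0 0 0 0 0.7 0 0;0 0 0 0 0.7 0 0;0 0 0 0 0.7 0 0;0 0 0 0 0.7 0 0;0 0 0 0 0.7 0 0;0 0 0 0 0.7 0 0",
)

```text
clock: 41.55
eef_pos: [563.9, -37.5, 164.7]
tool_rot: [-1.572, -0.0, -1.532]
force: [0.3, 0.2, -2.6]
width: 62.4
```

step_arm(
  moves="0 0 0 0 0.7 0 0;0 0 0 0 0.7 0 0;0 0 0 0 0.7 0 0;0 0 0 0 0.7 0 0;0 0 0 0 0.7 0 0;0 0 0 0 0.7 0 0;0 0 0 0 0.7 0 0;0 0 0 0 0.7 0 0;0 0 0 0 0.7 0 0;0 0 0 0 0.7 0 0;0 0 0 0 0.7 0 0;0 0 0 0 0.7 0 0;0 0 0 0 0.7 0 0;0 0 0 0 0.7 0 0;0 0 0 0 0.7 0 0;0 0 0 0 0.7 0 0;0 0 0 0 0.7 0 0;0 0 0 0 0.5 0 0;0 0 0 0 0.4 0 0;0 0 0 0 0 0 0",
)

```text
clock: 43.55
eef_pos: [564.0, -37.1, 164.6]
tool_rot: [-1.57, -0.001, -3.064]
force: [-0.2, -0.1, -3.7]
width: 62.3
```

```bash
python3 -c "
from h import *
go(560.4,-214.5,150,-3.076)
s=get_image('scene');p=s;crop(s,'s27',190,70,350,270,4)
"
```

```text
pos [564.  -37.1 164.6] rot [-1.570e+00 -1.000e-03 -3.064e+00] w 62.3 t 43.55 F [-0.2 -0.1 -3.7]
shift units [0.345 0.294 3.532] turn units [-0.003  0.099  0.012]
```

View pics/s27.png

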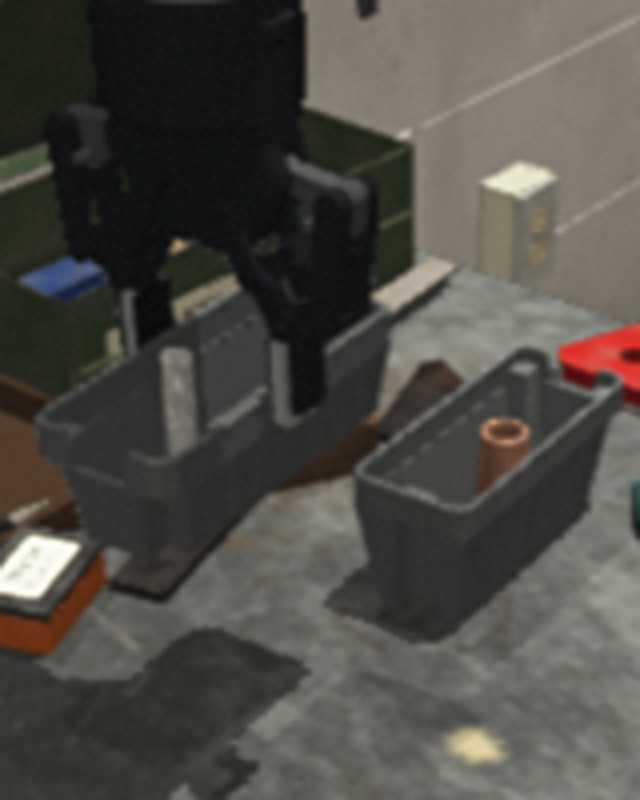

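step_arm(
  moves="0 0 0.1 0 0.05 0 0;0.02 0 0.2 0 0.05 0 0;0.03 0 0.3 0 0 0 0;0.04 0 0.35 0 0 0 0;0.04 0 0.35 0 0 0 0;0.04 0 0.35 0 0 0 0;0.04 0 0.35 0 0 0 0;0.04 0 0.35 0 0 0 0;0.04 0 0.35 0 0 0 0;0.04 0 0.35 0 0 0 0;0.02 0 0.25 0 0 0 0;0 0 0.15 0 0 0 0;0 0 0.08 0 0 0 0;0 0 0 0 0 0 0;0 0 0 0 0 0 0",
)

```text
clock: 45.1
eef_pos: [558.5, -214.2, 164.9]
tool_rot: [-1.571, -0.001, -3.075]
force: [0.2, 0.6, -3.1]
width: 62.6
```

```bash
python3 -c "
from h import *
go(560.4,-214.5,120,-3.076)
s=get_image('scene');p=s;crop(s,'s28',230,70,370,250,4)
"
```

```text
pos [ 558.5 -214.2  164.9] rot [-1.571e+00 -1.000e-03 -3.075e+00] w 62.6 t 45.1 F [ 0.2  0.6 -3.1]
shift units [-0.038  0.897  0.01 ] turn units [0.003 0.011 0.009]
```

View pics/s28.png

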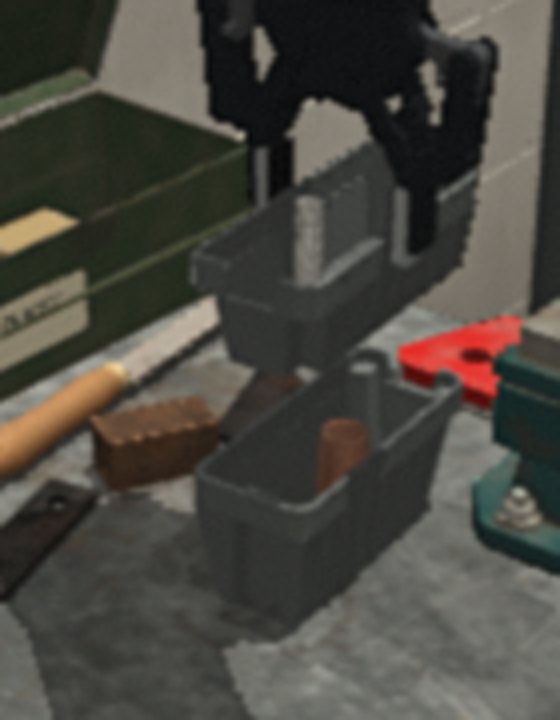

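```bash
cat > ov.py <<'E'
from h import *
import sys
name=sys.argv[1]; uz=float(sys.argv[2])
s=get_image('scene');st=ctrl.read_state();e=st['eef_pos'];yaw=st['tool_rot'][2]+np.pi/2
x0,y0,k=250,75,6
im=cv2.resize(s['color'][y0:y0+100 if 0 else y0+165-0,x0:x0+110],None,fx=k-1 if 0 else 5,fy=5,interpolation=cv2.INTER_CUBIC);k=5
im=im[:600] if 0 else im
for r,c in((rect(e[0],e[1],yaw,150,64,e[2]-28.4+50),(0,255,0)),(rect(e[0],e[1],yaw,137,51,e[2]-28.4),(0,255,255)),(rect(560.4,-214.5,1.6366,150,64,74),(0,0,255)),(rect(560.4,-214.5,1.6366,137,45,0),(255,0,255))):
    cv2.polylines(im,[((proj(s,r)-[x0,y0]+.5)*k-.5).round().astype(int)],True,c,1)
cv2.imwrite('pics/'+name,im[-600:] if im.shape[0]>600 and uz else im[:600])
E
python3 ov.py o1.png 0;python3 ov.py o1b.png 1
```

```text
(no output)
```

View pics/o1.png

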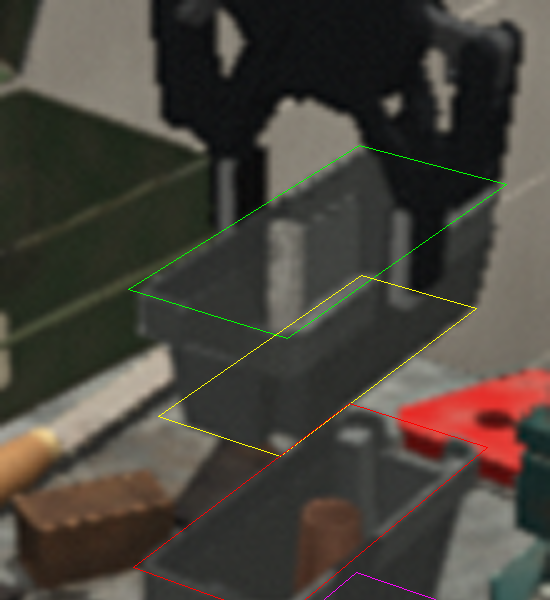

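View pics/o1b.png

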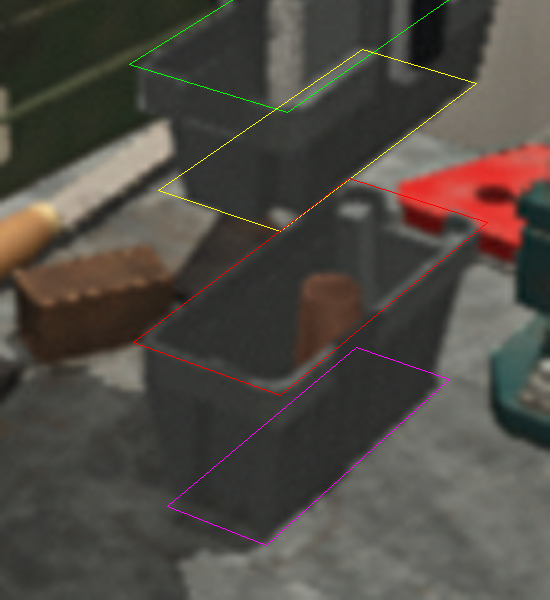

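step_arm(
  moves="-0.04 0.1 0.01 0 0 0 0;0 0.2 0 0 0 0 0;0 0.25 0 0 0 0 0;0 0.25 0 0 0 0 0;0 0.2 0 0 0 0 0;0 0.1 0 0 0 0 0;0 0.05 0 0 0 0 0;0 0 0 0 0 0 0;0 0 0 0 0 0 0;0 0 0 0 0 0 0",
)

```text
clock: 46.25
eef_pos: [560.7, -215.7, 108.0]
tool_rot: [-1.57, 0.0, -3.076]
force: [0.2, -0.5, -2.8]
width: 62.8
```

```bash
python3 -c "
from h import *
go(560.5,-214.5,95,-3.076)"
python3 ov.py o2.png 0
```

```text
pos [ 560.7 -215.7  108. ] rot [-1.57   0.    -3.076] w 62.8 t 46.25 F [ 0.2 -0.5 -2.8]
shift units [ 0.003  0.26  -0.025] turn units [-0.008  0.002 -0.   ]
```

View pics/o2.png

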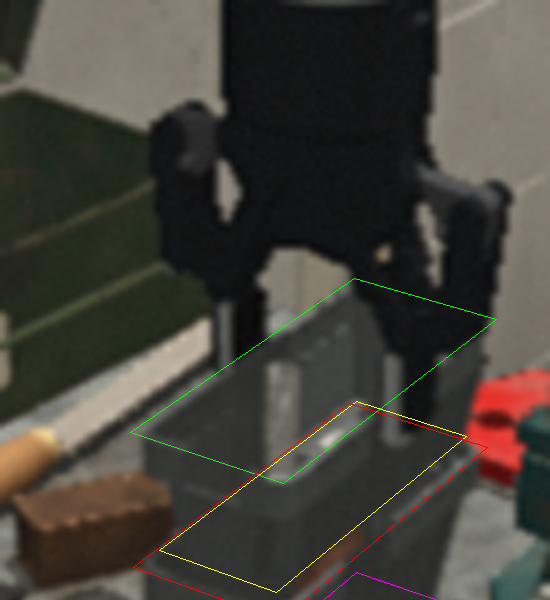

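step_arm(
  moves="0 0.05 -0.025 0 0 0 0;0 0.06 0 0 0 0 0;0 0.05 0 0 0 0 0;0 0 0 0 0 0 0",
)

```text
clock: 46.7
eef_pos: [559.9, -214.1, 98.9]
tool_rot: [-1.571, -0.002, -3.076]
force: [0.4, -0.1, -2.8]
width: 62.4
```

step_arm(
  moves="0 0.04 0 0 0 0 0;0 0.04 0 0 0 0 0;0 0 0 0 0 0 0",
)

```text
clock: 47.0
eef_pos: [560.1, -214.4, 95.2]
tool_rot: [-1.57, -0.001, -3.076]
force: [-0.4, -0.7, -2.1]
width: 62.6
```

step_arm(
  moves="0 0.02 0 0 0 0 0;0 0.01 0 0 0 0 0;0 0 0 0 0 0 0;0 0 0 0 0 0 0",
)

```text
clock: 47.4
eef_pos: [560.4, -214.4, 94.4]
tool_rot: [-1.57, -0.001, -3.076]
force: [-1.7, -0.6, 2.9]
width: 62.6
```

```bash
python3 -c "
from h import *
go(560.5,-214.5,95,-3.076)"
python3 ov.py o3.png 1
```

```text
pos [ 560.4 -214.4   94.4] rot [-1.570e+00 -1.000e-03 -3.076e+00] w 62.6 t 47.4 F [-1.7 -0.6  2.9]
shift units [-0.003 -0.011  0.002] turn units [-0.006  0.002  0.005]
```

View pics/o3.png

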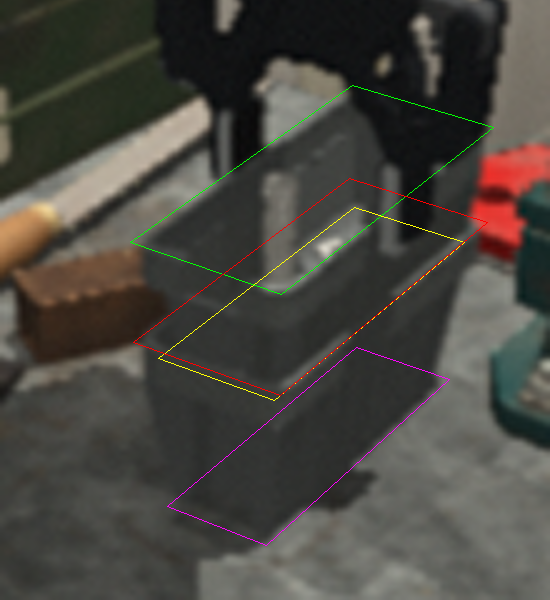

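step_arm(
  moves="0 0 0 0 0 0 0.75;0 0 0 0 0 0 0.8;0 0 0 0 0 0 0.9;0 0 0 0 0 0 1;0 0 0 0 0 0 1;0 -0.1 0 0 0 0 1;0 -0.2 0 0 0 0 1;0 -0.4 0 0 0 0 1;0 -0.5 0 0 0 0 1;0 -0.6 0 0 0 0 1;0 -0.5 0 0 0 0 1;0 -0.2 0 0 0 0 1;0 0 0 0 0 0 1",
)

```text
clock: 48.75
eef_pos: [561.3, -214.6, 220.8]
tool_rot: [-1.569, 0.002, -3.076]
force: [0.1, 0.4, -0.5]
width: 85.3
```

```bash
python3 -c "
from h import *
go(560.5,-214.5,95,-3.076)
s=get_image('scene');crop(s,'s30',230,110,380,260,5)
for o in ['shallow_mid','deep_mid','shallow_scoop','deep_scoop','short_bolt_mid','long_bolt_mid']: print(o,[(np.round(d['position']).tolist(),round(d['conf'],2)) for d in nets.place_of(s,o)[:2]])"
```

```text
pos [ 561.3 -214.6  220.8] rot [-1.569e+00  2.000e-03 -3.076e+00] w 85.3 t 48.75 F [ 0.1  0.4 -0.5]
shift units [ 0.022  2.517 -0.008] turn units [-0.015  0.002 -0.021]
shallow_mid [([560.0, -213.0, 89.0], 0.74), ([562.0, -289.0, 76.0], 0.62)]
deep_mid [([558.0, -215.0, 35.0], 0.92)]
shallow_scoop [([555.0, -137.0, 118.0], 0.76)]
deep_scoop [([564.0, -293.0, 74.0], 0.8)]
short_bolt_mid [([430.0, 21.0, 20.0], 0.46)]
long_bolt_mid [([555.0, -189.0, 102.0], 0.48)]
```

View pics/s30.png

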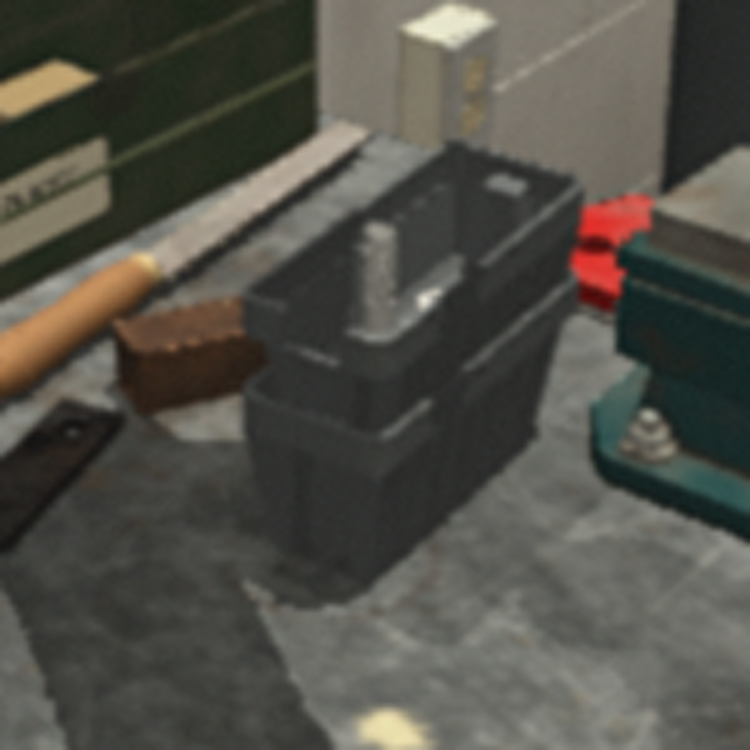

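```bash
python3 -c "
from h import *
s=get_image('scene');x0,y0,k=230,110,5
im=cv2.resize(s['color'][110:260,230:380],None,fx=5,fy=5,interpolation=cv2.INTER_CUBIC)
for z,c in((116,(0,255,0)),(74,(0,0,255))):
  cv2.polylines(im,[((proj(s,rect(560.4,-214.4,1.6366,146,63,z))-[x0,y0]+.5)*k-.5).round().astype(int)],True,c,1)
cv2.imwrite('pics/o4.png',im)"
```

```text
(no output)
```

View pics/o4.png

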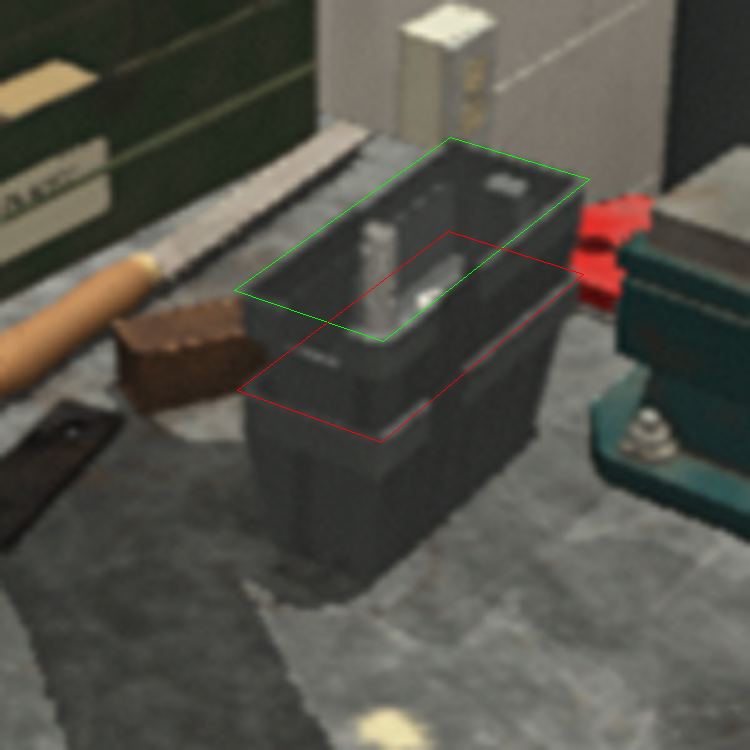

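Both rims sit where they should: the shallow rim at about 116 mm, level, and centred over the deep tote. I'm handing the job in.

```bash
python3 -c "
from cell import ctrl
print(ctrl.finish_job()); print(ctrl.read_state()['clock'])"
```

```text
the job is handed in; nothing more can be done
None
the job is handed in; nothing more can be done
```

The job is handed in at about 49 s of the 125 s; no verdict was reported. The nozzle and tip are in the deep tote, and the longer bolt and nut are in the shallow one. The shallow tote is stacked on the deep one, turned end for end.

**Last checks:**
- **Stack height:** the shallow tote touched down at an underside height of about 66 mm, with the wrist force changing sign, which fits it resting on the ledges. In the last scene picture its rim lies close to a level outline drawn at 116 mm.
- **Centring:** the commanded centres are within about 1 mm. The networks put the two tote centres about 3 mm apart, 54 mm apart in height, with the shallow tote's scooped end over the deep tote's plain end. That is within their 4 mm error.
- **Contents:** the longer bolt still stands in the shallow tote, and the nut shows beside it. The nozzle and tip are hidden under the stack. The nozzle was last seen upright just before stacking; the tip was last seen in the deep tote just after I dropped it in.
- **Shorter bolt:** the networks find it at about (430, 21), against (432, 25) at the start. It was standing in the last picture that showed it, taken just before the lift.
- **Arm:** the gripper is open and about 100 mm above the stack, touching nothing.

**What did not go as planned:**
- **Nozzle grasp:** a joint limit stopped the gripper 20 mm too high, so I gripped the nozzle near its top. It held and was set down upright.
- **Top camera:** the arm blocked its view during and after stacking, so the final checks use the scene camera only.

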